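# Reload the tube labeller's hand-indexed carousel

## Robot

A 6-joint arm with a two-finger parallel gripper is mounted at the origin on the work surface. World frame = base frame: x ahead of the robot, y to its left, z up, the work surface at z = 0. Lengths are in m, angles in rad, forces in N, time in s.
With the tool pointing down it reaches from about 0.375 to 0.975 m from the base axis. Payload 3.8 kg.
Tool frame: the origin (TCP) lies midway between the tips of the shut fingers; the grasp point (between the pads) lies bot.grasp_offset behind it (bot.grasp_offset is the distance from the TCP to the grasp point, in m); z points along the fingers, y is the direction in which the jaws open and shut (so a half turn about z gives the same grasp; the last joint's range is limited). The gripper opens to 85 mm and grips with 20 to 120 N. Pads are 22 mm wide; open, the fingers measure 114 mm over their backs; the gripper's body (76 mm by 85 mm) begins 54 mm behind the grasp point. The pads swing forward as they close: fully open they stand 13 mm farther back than shut.
Start: joints at [1.275, 0.264, 1.604, -0, 1.274, -0.037], TCP at [0.173, 0.653, 0.231] pointing down, gripper open.
Joint ranges: [-2.63, 2.63], [-0.94, 2.18], [0.31, 2.57], [-1.31, 4.45], [0, 2.66], [-2.55, 2.55]. Speed limits (rad/s): [2.57, 2.57, 3.14, 3.14, 3.14, 3.14].

## Interface

Orientations are given as a rotation vector (axis times angle).
In Python, from workcell import read_state, viewer, job, bot gives the robot as it stands.
- The arm moves only by the shell command python3 -m crank 'ROWS' [FORCE]. ROWS is text: rows parted by semicolons, each of 7 numbers parted by spaces: the shift along the tool's x, y, z in mm, then the turn, a rotation vector about the tool's x, y, z in rad, then the closure in counts, from 0 (fully open) to 255 (shut). A call has 1 to 20 rows; each row is the pose to reach, as a shift and turn from the pose commanded when the call began, along the tool's axes at that moment; what a row does not reach only later rows make up. A row lasts 1/8 s, in which the tool goes at most 62.5 mm and 10.7 degrees, less where a joint would pass 70% of its speed; a pose out of reach is approached as far as the arm can. A call with a gripper value outside its range is refused whole. The fingers move at their own pace and stop on an object; FORCE is the grip in N (left out, the last holds). Time passes only in rows, so rows that repeat a pose let the fingers close. It gives the time, the measured TCP pose, the force and the opening at its end, in the units of the state.
- read_state(): the state, without advancing time (a new reading comes with each control period).
- viewer.read_camera(name): name is "scene" or "side" or "wrist"; returns a dict with "pixels" (480x640x3 uint8, red, green, blue), "vertical_fov" (degrees; the focal length in pixels is half the picture's height over the tangent of half this angle, whatever the lens; pixels are square), "cx", "cy" (the principal point, pixels), "k1" (the pictures are not rectified: a ray, as slopes to the right and down, at radius r is drawn at 1 + k1 r^2 times it, then the intrinsics apply), "view" (4x4, takes a point from world to camera coordinates); the wrist camera has in their place "tool_from_camera" (4x4, takes a point from camera to tool coordinates, whose origin is the TCP and whose axes are the flange's). Camera axes: x right, y up, looking along -z (the intrinsics and any distortion apply to the point x, -y, -z); pixel columns grow to the right and rows downward; lengths in m; the calibration is good to about 2 mm. A picture is of the moment at which its call begins: read the wrist's pose just before it. There is no depth.
- job.finish_job(): hands the job in, once; it reports no verdict.
The state is a dict: "time": time; "q": joint angles; "joint_vel": joint speeds; "joint_torque": joint torques, N m; "tool_pos": TCP position; "tcp_rot": TCP orientation; "wrist_force": force on the tool from outside, world axes, zero at the start; "torque": the same for the moment, N m; "width": opening from 0.0 (shut) to 1.0 (fully open).
Only numpy, scipy, OpenCV 4.12 (cv2) and the standard library are available. Lean on these libraries where they do the work, as an engineer would, in place of code of your own. Each camera call takes 0.05 s, during which the arm holds its last target.

## Task

The labeller's carousel has two finished (labelled) tubes in it: starting with the one in the open front cup, take both out and stand them in the empty cups of the outgoing rack. In their place load every plain tube waiting on the bench, standing one in each cup at the open front; to bring the next cup round, pull up the red sprung index knob, turn the carousel on a hole and let the pin drop in. Finish with all plain tubes standing in cups behind the guard, the front cup empty, the pin fully home, and the other things on the bench left alone.

Things in the scene. Friction and masses are not known exactly. Their poses are not given: they have to be found in the camera images.
- labeller: the tube labeller, fixed to the bench: round grey base (344 mm diameter), on it a flat carousel with four black cups; clear guard over all but the front cup; label head behind, reaching to x = 0.33, z = 0.18 here. Origin: on the bench under the carousel's upright axis; its -x axis points out of the open front towards the robot, z up
- guard_edge (a point): middle of the front edge of the clear guard's roof, at the roof's top, 180 mm above the bench, with the labeller's axes. The guard (aluminium posts, clear roof and sides) covers all that lies from this edge to 250 mm behind it (+x) and 193 mm to either side; roof underside 172 mm above the bench; its front is open
- front (a point): the loading place at the open front: centre of the floor of whichever cup stands there when the carousel is pinned, 135 mm from the axis, 38 mm above the bench (fixed, with the labeller's axes)
- axis_top (a point): on the carousel's axis at the top face of the fixed round index plate (140 mm diameter) on the guard's roof, 189 mm above the bench, with the labeller's axes
- carousel (a joint): turn of the carousel in rad, 0 at the start, growing anticlockwise seen from above; turns either way (up to 7 rad). The index plate has four holes 1.571 rad apart: it can be pinned at multiples of 1.571, each with one of the four cups at the front. Unpinned, it turns against light friction (2 N at the knob) and stays where it is left
- index_pin (a joint): lift of the sprung index pin in m: 0 is fully home in a hole (7 mm deep), about 0.007 when its round nose rests on the plate between holes, 0.014 fully pulled. The spring pushes it down with 6.5 N when home, 10 N when fully pulled. The hole leaves 1 mm of play round the 8 mm pin
- knob (a point): centre of the red knob of the index pin: upright, round, 28 mm diameter, 30 mm tall, 234 mm above the bench when home. On the end of the crank arm over the guard, 60 mm from the axis; crank, knob and carousel turn as one. At the start it is on the labeller's -x +y diagonal. It spins freely on the pin. Under it: 3 mm of air, a sleeve (20 mm across, 12 mm tall), the arm (top at 204 mm)
- deck (a point): on the carousel's axis at the top of its flat deck, 38 mm above the bench; turns with the carousel. The four black cups stand on this deck 135 mm from the axis on its -x, -y, +x and +y axes (at the start the -x cup is at the front). All cups here, black and green: 54 mm inside, 62 mm outside, walls 45 mm tall above their floor, open at the top
- rack_a (a point): centre of the floor of the first empty cup of the outgoing rack, 18 mm above the bench. The rack, loose on the bench (900 g), is a plywood board (85 x 250 x 18 mm) with three green cups in a row 80 mm apart along its y axis: this one at the +y end, the second empty one in the middle, and a taken one at the -y end
- rack_b (a point): centre of the floor of the second empty cup of the outgoing rack, the middle one, 18 mm above the bench, 80 mm from the first
- done1_mid (a point): finished tube (white label, blue band, blue dot on top), at the start in the front cup of the carousel: cardboard mailing tube standing upright, 46 mm diameter, 120 mm tall, about 90 g, white caps at both ends; this point is its centre, 60 mm up, z along the tube
- done2_mid (a point): another finished tube, same look, at the start behind the guard in the carousel cup 90 degrees anticlockwise (seen from above) from the front: cardboard mailing tube standing upright, 46 mm diameter, 120 mm tall, about 90 g, white caps at both ends; this point is its centre, 60 mm up, z along the tube
- rack_tube_mid (a point): a labelled tube already in the rack, leave it: cardboard mailing tube standing upright, 46 mm diameter, 120 mm tall, about 90 g, white caps at both ends; this point is its centre, 60 mm up, z along the tube
- tube1_mid (a point): plain brown tube without label, on the bench at the start (absent in some runs): cardboard mailing tube standing upright, 46 mm diameter, 120 mm tall, about 90 g, white caps at both ends; this point is its centre, 60 mm up, z along the tube
- tube2_mid (a point): plain brown tube without label, on the bench at the start (absent in some runs): cardboard mailing tube standing upright, 46 mm diameter, 120 mm tall, about 90 g, white caps at both ends; this point is its centre, 60 mm up, z along the tube
- tube3_mid (a point): plain brown tube without label, on the bench at the start (absent in some runs): cardboard mailing tube standing upright, 46 mm diameter, 120 mm tall, about 90 g, white caps at both ends; this point is its centre, 60 mm up, z along the tube
- pen_pot: blue pot with pens, 76 mm diameter, 130 mm tall, leave it; origin under its centre
- tape_roll: roll of brown packing tape lying flat, 110 mm diameter, 50 mm tall, leave it; origin under its centre
- marker: marker pen lying, 133 mm long, leave it; origin under its middle
- cutter: orange carton cutter lying, 140 mm long, leave it; origin under its middle
- scanner: grey barcode scanner on a foot, 123 mm tall, leave it; origin under its middle
- stock_box: black and white stock box, 110 x 150 x 70 mm, leave it; origin under its middle
Not all that is in view belongs to the job. Leave any purple look-alike of the part that bears tube1_mid alone.

How it is judged:
On the way, in this order (a step that is already met when the one before it is completed fails the run):
1. the finished tube from the front cup stands in an empty cup of the rack (angle between done1_mid's own z axis and vertical below 0.15 rad and ((horizontal distance between done1_mid and rack_a below 0.01 m and distance between done1_mid and rack_a below 0.068 m) or (horizontal distance between done1_mid and rack_b below 0.01 m and distance between done1_mid and rack_b below 0.068 m))), for 0.3 s.
2. a plain tube has been turned behind the guard and the pin is home (((x of tube1_mid in the frame of axis_top above -0.04 m and angle between tube1_mid's own z axis and vertical below 0.15 rad and horizontal distance between tube1_mid and deck between 0.125 and 0.145 m and z of tube1_mid in the frame of deck below 0.066 m and (x of tube1_mid in the frame of deck between -0.01 and 0.01 m or y of tube1_mid in the frame of deck between -0.01 and 0.01 m)) or (x of tube2_mid in the frame of axis_top above -0.04 m and angle between tube2_mid's own z axis and vertical below 0.15 rad and horizontal distance between tube2_mid and deck between 0.125 and 0.145 m and z of tube2_mid in the frame of deck below 0.066 m and (x of tube2_mid in the frame of deck between -0.01 and 0.01 m or y of tube2_mid in the frame of deck between -0.01 and 0.01 m)) or (x of tube3_mid in the frame of axis_top above -0.04 m and angle between tube3_mid's own z axis and vertical below 0.15 rad and horizontal distance between tube3_mid and deck between 0.125 and 0.145 m and z of tube3_mid in the frame of deck below 0.066 m and (x of tube3_mid in the frame of deck between -0.01 and 0.01 m or y of tube3_mid in the frame of deck between -0.01 and 0.01 m))) and value of joint index_pin below 0.002 m and velocity of joint carousel between -0.05 and 0.05 rad/s), for 0.3 s.
At the end, for the whole second after the job is handed in: Finished tubes stand in the rack's free cups, plain tubes in carousel cups behind the guard, none in front: all within 10 mm of the cup centre, on its floor, within 0.15 rad of upright. Pin home in a hole (within 2 mm), carousel still (all of step 1 and angle between each of done2_mid, tube1_mid, tube2_mid, tube3_mid's own z axis and vertical below 0.15 rad and ((horizontal distance between done2_mid and rack_a below 0.01 m and distance between done2_mid and rack_a below 0.068 m) or (horizontal distance between done2_mid and rack_b below 0.01 m and distance between done2_mid and rack_b below 0.068 m)) and x of each of tube1_mid, tube2_mid, tube3_mid in the frame of axis_top above -0.04 m and horizontal distance between tube1_mid and deck between 0.125 and 0.145 m and z of each of tube1_mid, tube2_mid, tube3_mid in the frame of deck below 0.066 m and (x of tube1_mid in the frame of deck between -0.01 and 0.01 m or y of tube1_mid in the frame of deck between -0.01 and 0.01 m) and horizontal distance between tube2_mid and deck between 0.125 and 0.145 m and (x of tube2_mid in the frame of deck between -0.01 and 0.01 m or y of tube2_mid in the frame of deck between -0.01 and 0.01 m) and horizontal distance between tube3_mid and deck between 0.125 and 0.145 m and (x of tube3_mid in the frame of deck between -0.01 and 0.01 m or y of tube3_mid in the frame of deck between -0.01 and 0.01 m) and value of joint index_pin below 0.002 m and velocity of joint carousel between -0.05 and 0.05 rad/s); the robot touches nothing.
It fails at once if one of the other things on the bench is moved over 40 mm (distance of any of pen_pot, tape_roll, marker, cutter, scanner, stock_box from where it was at the start of the episode above 0.04 m).
It fails at once if the labelled tube already in the rack is pulled out or tipped (over 0.3 rad, or 30 mm off its cup) (angle between rack_tube_mid's own z axis and vertical above 0.3 rad or horizontal distance between rack_tube_mid and rack_b above 0.11 m).
Of tube1, tube2, tube3 only 2 to 3 are there at a start; the rules pass over those that are not, and their reading is None.
At some moment in a run one of rack may be knocked a few centimetres aside while the robot is not near it.
Once in a run the grip may slacken for a moment while it holds something.
It also fails if it takes over 210 s, if anything falls off the work surface, if the arm or the gripper's body presses on something with over 40 N, if the wrist force passes 120 N, or if a joint passes its speed limit or range.

## Working session

There is one attempt and no reset: what is moved stays moved. The work goes in short steps, Python scripts to look and compute and a shell command to move; the robot and the scene stay as the last step left them, time stands still between calls to the robot, and variables do not carry over. Pictures are saved under pics/ and viewed, and the job is handed in when it is done.

```bash
ls -la; mkdir -p pics; python3 - <<'E'
from workcell import read_state, viewer, job, bot
import cv2
s=read_state(); print(s); print(bot.grasp_offset)
for n in ("scene","side","wrist"):
    c=viewer.read_camera(n); cv2.imwrite(f"pics/{n}0.png",c["pixels"][:,:,::-1]); print(n,{k:v for k,v in c.items() if k!="pixels"})
E
```

```text
total 12
drwxr-xr-x  3 agent agent 4096 Dec  7 16:12 .
drwxr-xr-x 23 root  root  4096 Dec  7 16:12 ..
drwxr-xr-x  2 agent agent 4096 Dec  7 16:12 pics
{'time': 0.0, 'q': array([ 1.27508766e+00,  2.64758187e-01,  1.60540927e+00, -1.41044478e-05,
        1.27371714e+00, -3.69006173e-02]), 'joint_vel': array([ 0.00086532, -0.00081589,  0.00167114,  0.00061842, -0.0010934 ,
       -0.00143817]), 'joint_torque': array([-1.46723665e-03, -5.15123212e+01, -3.67310822e+01, -1.33229819e-04,
        1.29153611e-02,  2.33404506e-05]), 'tool_pos': array([0.17253818, 0.65179478, 0.22993961]), 'tcp_rot': array([-0.40534712, -3.11496152,  0.00355359]), 'wrist_force': array([-0.29041703,  0.21537664,  0.53482253]), 'torque': array([-0.01024203, -0.02163846,  0.00744629]), 'width': 0.998004932845981}
0.0187
scene {'vertical_fov': 49.71612675657982, 'cx': 322.7907873398106, 'cy': 238.9462197523326, 'k1': -0.14062945400664315, 'view': array([[ 0.17208307,  0.98508056, -0.0019242 , -0.06088281],
       [-0.8016643 ,  0.14117683,  0.5808644 ,  0.31240442],
       [ 0.57246988, -0.09841437,  0.81399806, -1
[... 232 characters left out ...]
886, -0.01935524, -0.44091222],
       [ 0.32658318,  0.47260258,  0.8185293 , -0.30130945],
       [-0.43735128, -0.69216234,  0.57413862, -1.34525084],
       [ 0.        ,  0.        ,  0.        ,  1.        ]])}
wrist {'vertical_fov': 58.70151111159273, 'cx': 310.27214745937647, 'cy': 238.78816082980322, 'k1': -0.09873256214119572, 'tool_from_camera': array([[-5.12250275e-04,  9.58533840e-01,  2.84978271e-01,
         7.23737105e-02],
       [ 9.99999592e-01,  2.79163912e-04,  8.58528649e-04,
        -5.87859884e-04],
       [ 7.43373114e-04,  2.84978595e-01, -9.58533593e-01,
        -1.43773586e-01],
       [ 0.00000000e+00,  0.00000000e+00,  0.00000000e+00,
         1.00000000e+00]])}
```

View pics/scene0.png

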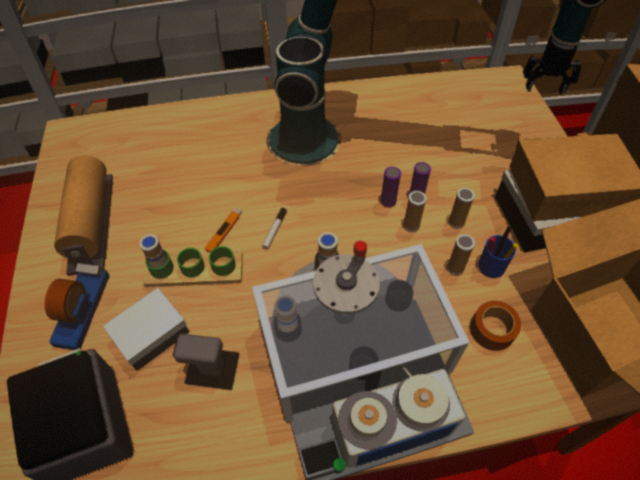

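View pics/side0.png

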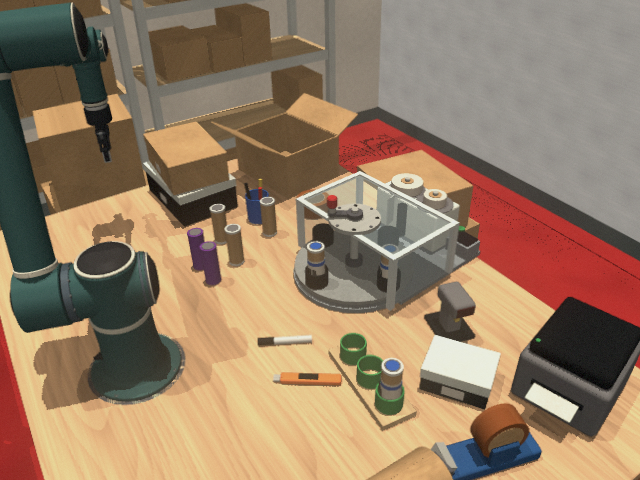

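View pics/wrist0.png

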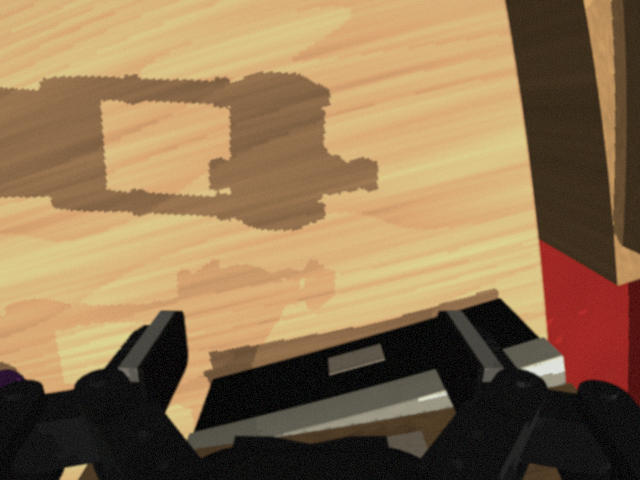

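The scene view shows done1 in the front cup at (327,247) and done2 behind the guard at (286,312). The plain tubes are at (415,210), (461,207) and (461,253), and the purple look-alikes at (391,187) and (420,178). The rack is at (190,262) with its taken cup on the left, and the knob is at (360,247). I'll write helpers and enlarge.

```bash
cat > h.py <<'E'
import numpy as np, cv2
from scipy.spatial.transform import Rotation as R
from workcell import read_state, viewer, job, bot
def cam(n):
    s=read_state(); c=viewer.read_camera(n)
    f=240/np.tan(np.radians(c["vertical_fov"])/2)
    if n=="wrist":
        T=np.eye(4);T[:3,:3]=R.from_rotvec(s["tcp_rot"]).as_matrix();T[:3,3]=s["tool_pos"]
        V=np.linalg.inv(T@c["tool_from_camera"])
    else: V=c["view"]
    K=np.array([[f,0,c["cx"]],[0,f,c["cy"]],[0,0,1]])
    return dict(img=np.ascontiguousarray(c["pixels"][:,:,::-1]),K=K,V=V,k1=c["k1"],name=n)
def proj(c,P):
    P=np.atleast_2d(P); p=P@c["V"][:3,:3].T+c["V"][:3,3]
    s=np.c_[p[:,0]/-p[:,2],-p[:,1]/-p[:,2]]; r2=(s**2).sum(1,keepdims=True)
    s=s*(1+c["k1"]*r2); return s*c["K"][0,0]+c["K"][:2,2]
def ray(c,uv):
    d=cv2.undistortPoints(np.array([[uv]],float),c["K"],np.array([c["k1"],0,0,0.]))[0,0]
    Rm=c["V"][:3,:3]; o=-Rm.T@c["V"][:3,3]; v=Rm.T@np.array([d[0],-d[1],-1]); return o,v/np.linalg.norm(v)
def atz(c,uv,z):
    o,v=ray(c,uv); return o+v*(z-o[2])/v[2]
def tri(obs):
    A=np.zeros((3,3));b=np.zeros(3)
    for c,uv in obs:
        o,v=ray(c,uv);M=np.eye(3)-np.outer(v,v);A+=M;b+=M@o
    return np.linalg.solve(A,b)
def circ(C,r,n=48):
    t=np.linspace(0,2*np.pi,n);return np.c_[C[0]+r*np.cos(t),C[1]+r*np.sin(t),np.full(n,C[2])]
def draw(c,img,P,col=(0,0,255),s=1,off=(0,0),closed=False):
    u=(proj(c,P)-off)*s
    cv2.polylines(img,[np.round(u*8).astype(int).reshape(-1,1,2)],closed,col,1,cv2.LINE_AA,3)
def crop(c,box,s,name,overl=[]):
    x0,y0,x1,y1=box; im=cv2.resize(c["img"][y0:y1,x0:x1],None,fx=s,fy=s,interpolation=cv2.INTER_CUBIC)
    for P,col in overl: draw(c,im,P,col,s,(x0-.5+.5/s,y0-.5+.5/s))
    cv2.imwrite("pics/"+name,im)
def pose(): 
    s=read_state(); M=R.from_rotvec(s["tcp_rot"]).as_matrix(); return s,M
E
python3 - <<'E'
from h import *
import pickle
a=cam("scene");b=cam("side");pickle.dump((a,b),open("c0.pkl","wb"))
crop(a,(240,220,480,400),3.3,"s1.png")
crop(a,(130,140,530,290),2,"s2.png")
crop(b,(280,160,470,310),4,"d1.png")
crop(b,(170,180,430,430),2.3,"d2.png")
E
```

```text
(no output)
```

View pics/s1.png

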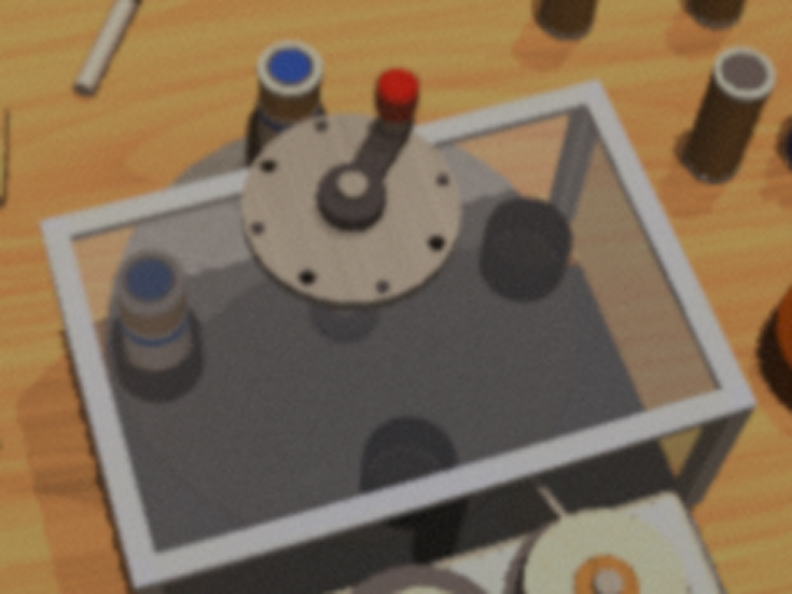

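View pics/s2.png

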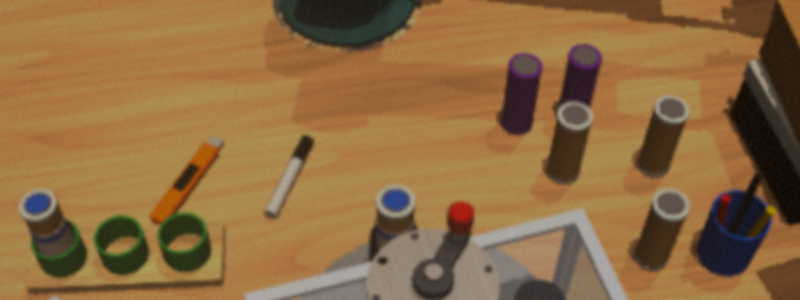

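View pics/d1.png

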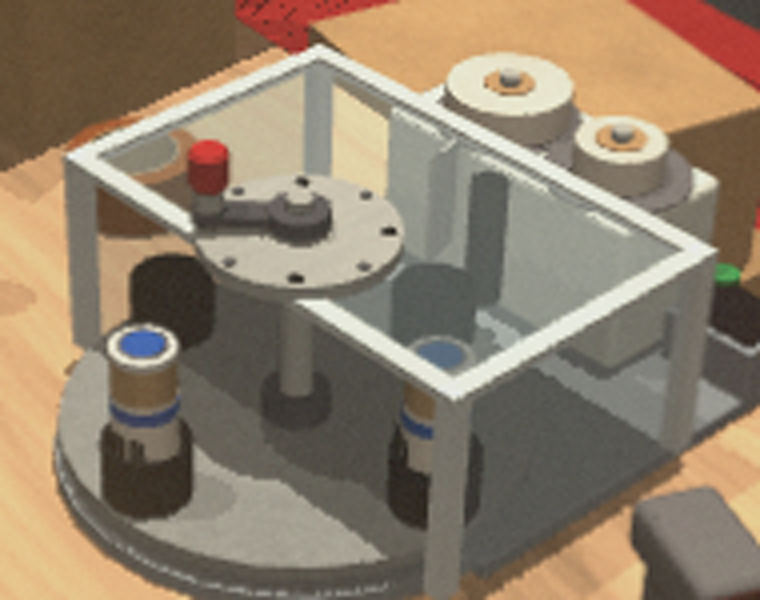

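View pics/d2.png

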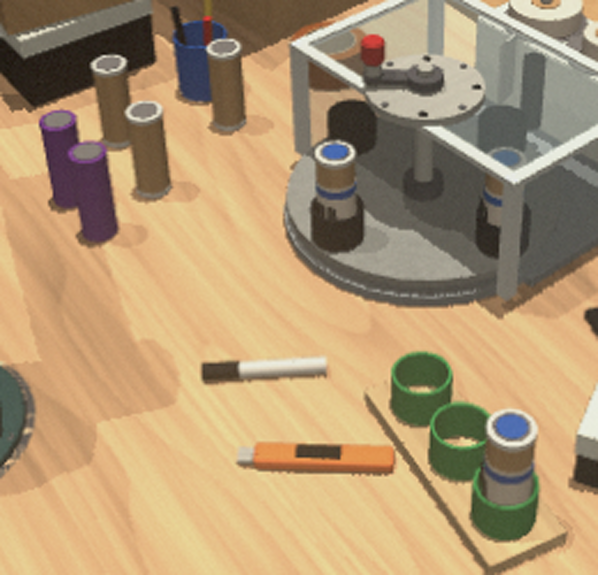

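```bash
python3 - <<'E'
from h import *
import pickle
a,b=pickle.load(open("c0.pkl","rb"))
np.set_printoptions(precision=4,suppress=True)
def both(n,ua,ub,z): print(n,atz(a,ua,z)[:2],atz(b,ub,z)[:2],tri([(a,ua),(b,ub)]))
both("done1 .158",(327.9,240.3),(316,245.8),.158)
both("knob .249",(360.6,244.2),(332,197.3),.249)
G=[((252.7,288.2),(393.8,260)),((420.9,244.8),(296.3,199.3)),((468.2,342.1),(359.5,171.3)),((282.4,397.9),(459.3,222.5))]
for g in G: both("guard .18",*g,.18)
both("A",(417.5,198),(233.9,228.7),.12);both("B",(465.5,195),(217.8,208.3),.12);both("C",(465,242.5),(267.8,200.9),.12)
both("ra",(222.5,254.5),(353.5,342.6),.063);both("rb",(190.5,256),(370.4,364.8),.063);both("rt",(149,243),(392.6,365.7),.138)
E
```

```text
done1 .158 [ 0.5055 -0.0143] [ 0.5078 -0.0165] [ 0.5071 -0.0155  0.1586]
knob .249 [0.5904 0.0384] [0.5926 0.0343] [0.5923 0.0367 0.2492]
guard .18 [ 0.6152 -0.1953] [ 0.6143 -0.1988] [ 0.6152 -0.1962  0.1786]
guard .18 [0.5691 0.1853] [0.5681 0.1794] [0.5694 0.1844 0.1783]
guard .18 [0.8141 0.2139] [0.8135 0.2114] [0.8143 0.2135 0.1793]
guard .18 [ 0.8602 -0.1644] [ 0.8614 -0.1693] [ 0.8614 -0.1663  0.1793]
A [0.3889 0.2384] [0.3898 0.2301] [0.3904 0.2365 0.1185]
B [0.4    0.3643] [0.3984 0.3572] [0.3997 0.3639 0.1175]
C [0.5424 0.3133] [0.542  0.3084] [0.5429 0.3125 0.1188]
ra [ 0.4365 -0.2669] [ 0.4414 -0.2756] [ 0.4398 -0.2705  0.0626]
rb [ 0.4272 -0.3465] [ 0.4322 -0.3523] [ 0.4303 -0.3492  0.0636]
rt [ 0.4259 -0.4302] [ 0.4241 -0.4333] [ 0.425  -0.4313  0.1361]
```

```bash
cat >> h.py <<'E'
def Rt(a): 
    c,s=np.cos(a),np.sin(a); return np.array([[-c,-s,0],[-s,c,0],[0,0,-1.]])
def to(p,a=None,p0=None,a0=None):
    """shift(mm) in tool axes and turn from now to TCP p, yaw a (jaws along (-sin a,cos a)); prints"""
    s=read_state(); M=R.from_rotvec(s["tcp_rot"]).as_matrix(); q=s["tool_pos"]
    if a0 is not None: M=Rt(a0)
    if p0 is not None: q=np.array(p0)
    d=M.T@(np.array(p)-q)*1000
    w=R.from_matrix(M.T@Rt(a)).as_rotvec() if a is not None else np.zeros(3)
    print("shift",np.round(d,1),"turn",np.round(w,3),"rows",int(np.ceil(max(np.linalg.norm(d)/62.5,np.degrees(np.linalg.norm(w))/10.7))))
    return d,w
def yaw():
    M=R.from_rotvec(read_state()["tcp_rot"]).as_matrix(); return np.arctan2(-M[1,0],-M[0,0])
E
python3 - <<'E'
from h import *
import pickle
a,b=pickle.load(open("c0.pkl","rb"))
print(tri([(a,(392.5,173)),(b,(195.7,232.6))]),tri([(a,(392.5,173)),(b,(208.3,246.1))]),tri([(a,(422,168)),(b,(195.7,232.6))]))
print(yaw()); to((.42,-.08,.36),.12)
E
```

```text
[0.28748157 0.20918523 0.14001975] [0.29499417 0.19637038 0.11905468] [0.29192705 0.27802795 0.11956895]
-0.2587466510690282
shift [-426.5 -644.7 -128.6] turn [-0.001 -0.    -0.379] rows 13
```

```bash
python3 -m crank '0 0 -100 0 0 0 0;0 0 -128 0 0 0 0;-427 -645 -128 0 0 -0.379 0;-427 -645 -128 0 0 -0.379 0;-427 -645 -128 0 0 -0.379 0;-427 -645 -128 0 0 -0.379 0;-427 -645 -128 0 0 -0.379 0;-427 -645 -128 0 0 -0.379 0;-427 -645 -128 0 0 -0.379 0;-427 -645 -128 0 0 -0.379 0;-427 -645 -128 0 0 -0.379 0;-427 -645 -128 0 0 -0.379 0;-427 -645 -128 0 0 -0.379 0;-427 -645 -128 0 0 -0.379 0;-427 -645 -128 0 0 -0.379 0;-427 -645 -128 0 0 -0.379 0;-427 -645 -128 0 0 -0.379 0' 40
python3 - <<'E'
from h import *
import pickle
print(read_state()["joint_vel"])
w=cam("wrist");pickle.dump(w,open("w1.pkl","wb")); cv2.imwrite("pics/w1.png",w["img"]); print(yaw())
E
```

```text
time: 2.38
tool_pos: [0.4202, -0.0797, 0.3592]
tcp_rot: [0.189, -3.136, -0.001]
wrist_force: [-0.0, -0.2, -0.6]
width: 0.997
[ 0.01997625 -0.00925201  0.00159969 -0.00087184 -0.00112689 -0.00032289]
0.12124756405185845
```

View pics/w1.png

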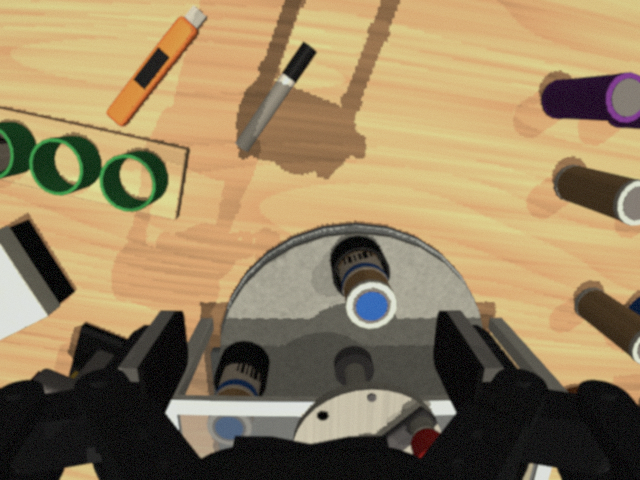

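The wrist view shows the done1 top at (371,305) and empty rack cup rims at (134,181) and (65,164). The guard's front edge runs along v≈407.

```bash
python3 - <<'E'
from h import *
import pickle
w=pickle.load(open("w1.pkl","rb"));a,b=pickle.load(open("c0.pkl","rb"))
np.set_printoptions(precision=4,suppress=True)
print(atz(w,(371,305),.158),atz(w,(134,181),.063),atz(w,(65,164),.063))
yw=.1206;X=np.array([np.cos(yw),np.sin(yw),0]);Y=np.array([-X[1],X[0],0])
ax=np.array([.6415,0.0,0])
def lab(x,y,z): return ax+X*x+Y*y+np.array([0,0,z])
ov=[]
for g in [(-.135,0),(0,-.135),(0,.135),(.135,0)]: ov.append((circ(lab(*g,.083),.031),(0,255,0)))
ov.append((circ(lab(-.135,0,.158),.023),(0,0,255)));ov.append((circ(lab(0,-.135,.158),.023),(0,0,255)))
ov.append((circ(lab(-.0424,.0424,.249),.014),(255,0,255)));ov.append((circ(lab(0,0,.189),.07),(255,0,0)))
ov.append((np.array([lab(-.049,-.193,.18),lab(-.049,.193,.18),lab(.201,.193,.18),lab(.201,-.193,.18),lab(-.049,-.193,.18)]),(0,255,255)))
ov.append((circ(lab(0,0,.03),.172),(255,255,0)))
crop(a,(240,220,480,400),3.3,"o1.png",ov);crop(b,(280,160,470,310),4,"o2.png",ov);crop(w,(150,200,550,470),2,"o3.png",ov)
E
```

```text
[ 0.5043 -0.016   0.158 ] [ 0.437  -0.2654  0.063 ] [ 0.4267 -0.3417  0.063 ]
```

View pics/o1.png

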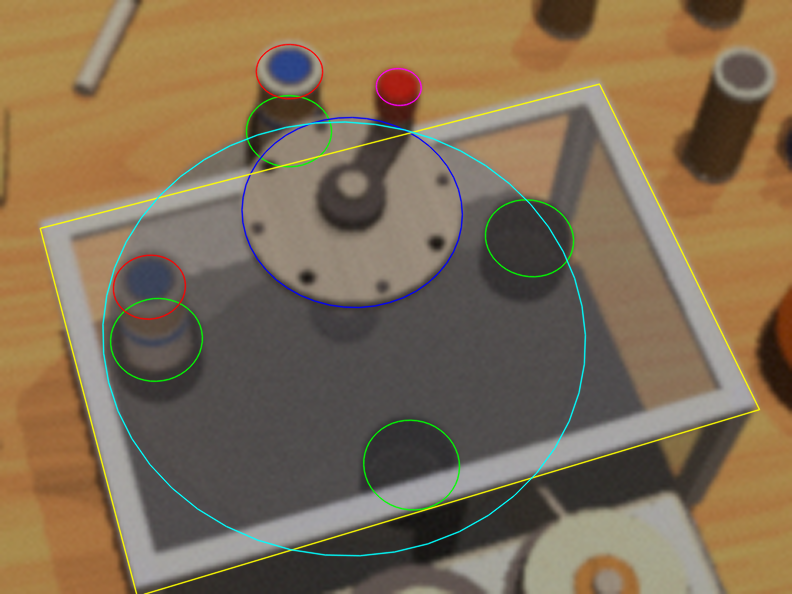

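View pics/o2.png

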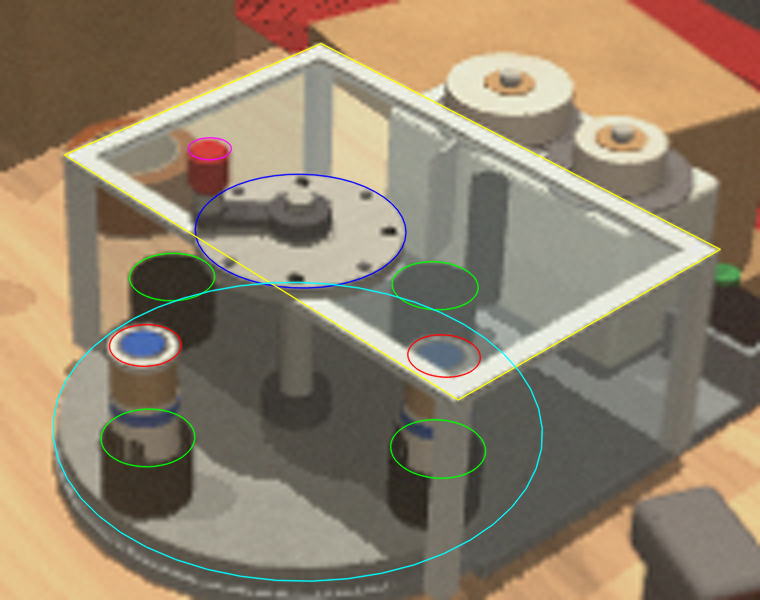

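View pics/o3.png

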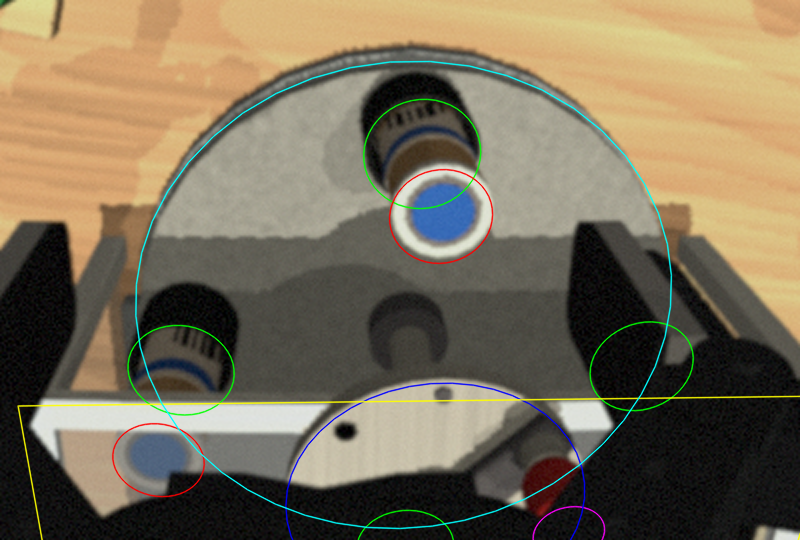

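```bash
python3 - <<'E'
from h import *
to((.506,-.0155,.22),.1206);to((.506,-.0155,.104),.1206); print(read_state()['q'])
E
```

```text
shift [-92.9  52.9 139.3] turn [0.    0.    0.001] rows 3
shift [-92.9  52.9 255.3] turn [0.    0.    0.001] rows 5
[-2.45287831e-01 -2.72963107e-01  1.90816877e+00  4.72739423e-04
  1.50653828e+00 -1.93736212e+00]
```

```bash
python3 -m crank '-93 53 139 0 0 0 0;-93 53 139 0 0 0 0;-93 53 139 0 0 0 0;-93 53 200 0 0 0 0;-93 53 255 0 0 0 0;-93 53 255 0 0 0 0;-93 53 255 0 0 0 0'
python3 - <<'E'
from h import *
for n in ("scene","side"):
    c=cam(n); crop(c,(240,120,440,320),3,f"g1{n}.png")
E
```

```text
time: 3.3
tool_pos: [0.5077, -0.0158, 0.1064]
tcp_rot: [-0.191, 3.133, -0.001]
wrist_force: [1.0, -0.6, 1.0]
width: 0.999
```

View pics/g1side.png

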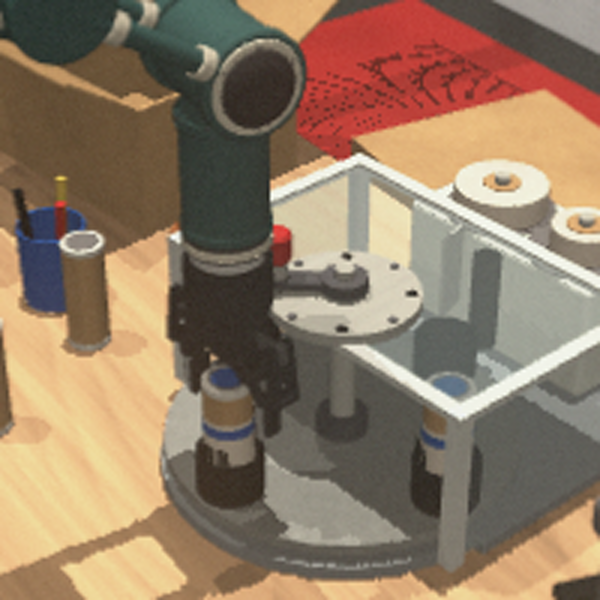

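The fingers straddle the done1 tube, whose top is at crop (225,378), so I'll close the jaws.

```bash
python3 -m crank '0 0 0 0 0 0 255;0 0 0 0 0 0 255;0 0 0 0 0 0 255;0 0 0 0 0 0 255;0 0 0 0 0 0 255;0 0 0 0 0 0 255' 45; python3 -m crank '0 0 0 0 0 0 255;0 0 -40 0 0 0 255;0 0 -90 0 0 0 255;0 0 -130 0 0 0 255;0 0 -130 0 0 0 255;0 0 -130 0 0 0 255'
python3 - <<'E'
from h import *
c=cam("wrist"); cv2.imwrite("pics/w2.png",c["img"]); import pickle; pickle.dump(c,open("w2.pkl","wb"))
c=cam("side"); crop(c,(240,120,440,420),2,"g2.png")
E
```

```text
time: 4.15
tool_pos: [0.5075, -0.0167, 0.1057]
tcp_rot: [-0.188, 3.134, -0.0]
wrist_force: [-0.9, 0.2, 6.7]
width: 0.532
time: 4.9
tool_pos: [0.5057, -0.0165, 0.2333]
tcp_rot: [0.188, -3.135, -0.0]
wrist_force: [0.0, -0.6, -2.0]
width: 0.529
```

View pics/w2.png

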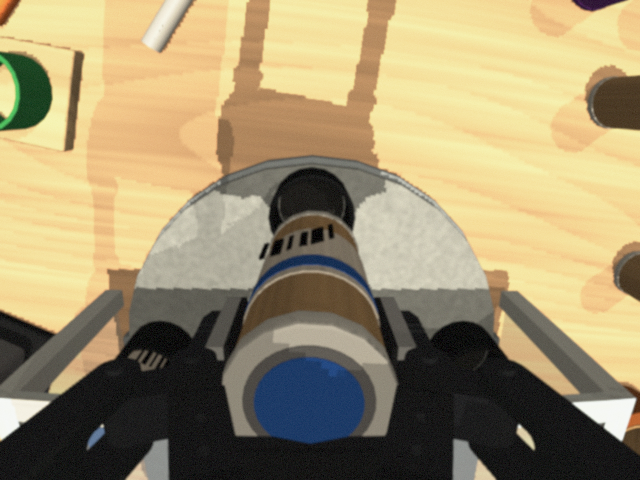

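View pics/g2.png

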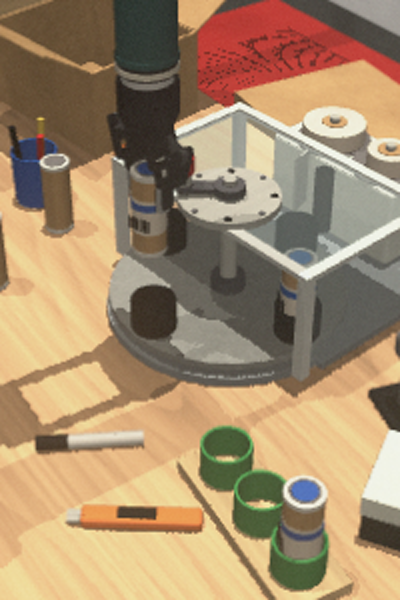

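```bash
python3 - <<'E'
from h import *
import pickle
np.set_printoptions(precision=4,suppress=True)
w=pickle.load(open("w2.pkl","rb"))
for z in (.28,.287): print(atz(w,(310,400),z))
print("cup",atz(w,(311,200),.083))
to((.438,-.268,.235),-.092)
E
```

```text
[ 0.5078 -0.0171  0.28  ]
[ 0.5025 -0.0178  0.287 ]
cup [ 0.4921 -0.0185  0.083 ]
shift [  96.7 -241.7   -2.7] turn [ 0.    -0.004  0.212] rows 5
```

```bash
python3 -m crank '97 -242 -2 0 0 0.212 255;97 -242 -2 0 0 0.212 255;97 -242 -2 0 0 0.212 255;97 -242 -2 0 0 0.212 255;97 -242 -2 0 0 0.212 255;97 -242 -2 0 0 0.212 255;97 -242 -2 0 0 0.212 255;97 -242 -2 0 0 0.212 255'
python3 - <<'E'
from h import *
c=cam("wrist"); cv2.imwrite("pics/w3.png",c["img"]); import pickle; pickle.dump(c,open("w3.pkl","wb"))
E
```

```text
time: 6.0
tool_pos: [0.4396, -0.2669, 0.236]
tcp_rot: [-0.141, -3.138, -0.001]
wrist_force: [0.6, 0.1, -0.8]
width: 0.528
```

View pics/w3.png

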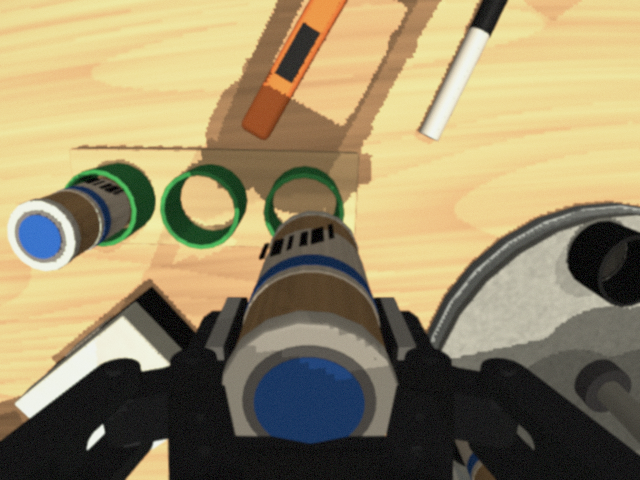

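```bash
python3 - <<'E'
from h import *
import pickle
np.set_printoptions(precision=4,suppress=True)
w=pickle.load(open("w3.pkl","rb"))
rb=atz(w,(203.5,207),.063); rt=atz(w,(40,237),.138); print(rb,rt)
v=np.array([.0148,.1608,0]);v/=np.linalg.norm(v)
ra=rb+v*.08; print(ra)
ov=[(circ(ra,.031),(0,0,255)),(circ(ra,.027),(0,0,255)),(circ(rb,.031),(0,0,255)),(circ(rb,.027),(0,0,255)),(circ(rb-v*.08+[0,0,.075],.023),(255,0,0))]
crop(w,(0,130,400,330),2,"o4.png",ov)
E
```

```text
[ 0.4285 -0.3485  0.063 ] [ 0.4227 -0.4336  0.138 ]
[ 0.4358 -0.2688  0.063 ]
```

View pics/o4.png

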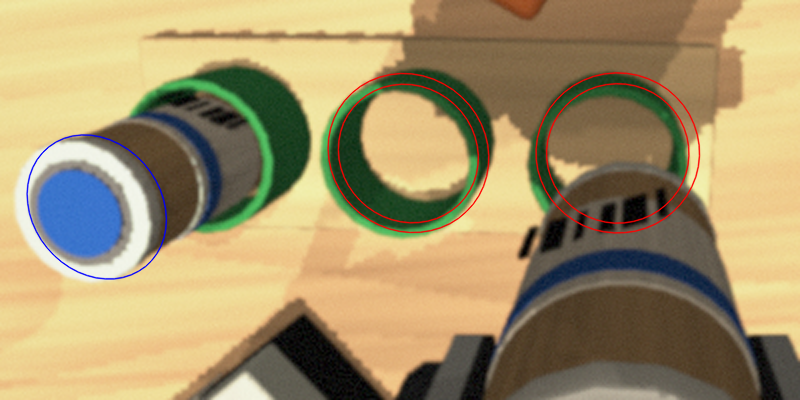

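```bash
python3 - <<'E'
from h import *
import pickle
np.set_printoptions(precision=4,suppress=True)
w=pickle.load(open("w3.pkl","rb"))
rb=atz(w,(201,208.5),.063); rt=atz(w,(37.5,237.5),.138); print(rb,rt)
v=np.array([.011,.1608,0]);v/=np.linalg.norm(v)
ra=rb+v*.08; print(ra)
ov=[(circ(ra,.031),(0,0,255)),(circ(ra,.027),(0,0,255)),(circ(rb,.031),(0,0,255)),(circ(rb,.027),(0,0,255)),(circ(rb-v*.08+[0,0,.075],.023),(255,0,0))]
x=np.array([v[1],-v[0],0])
for z,c in ((.018,(255,0,255)),): ov.append((np.array([rb+v*i*.125+x*j*.0425-[0,0,.045] for i,j in ((1,1),(1,-1),(-1,-1),(-1,1),(1,1))]),c))
crop(w,(0,130,400,330),2,"o5.png",ov)
E
```

```text
[ 0.4295 -0.3506  0.063 ] [ 0.4228 -0.4354  0.138 ]
[ 0.4349 -0.2708  0.063 ]
```

View pics/o5.png

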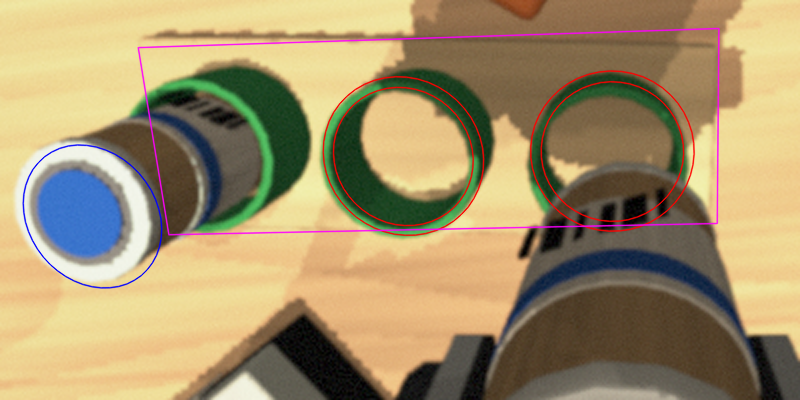

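```bash
python3 - <<'E'
from h import *
to((.440,-.271,.14),-.114)
E
```

```text
shift [-0.8 -3.9 96.2] turn [ 0.    -0.     0.024] rows 2
```

```bash
python3 -m crank '-1 -4 50 0 0 0.024 255;-1 -4 96 0 0 0.024 255;-1 -4 96 0 0 0.024 255;-1 -4 96 0 0 0.024 255'
python3 - <<'E'
from h import *
c=cam("side"); crop(c,(300,260,460,420),4,"g3.png")
c=cam("scene"); crop(c,(120,180,280,300),4,"g4.png")
c=cam("wrist"); crop(c,(200,120,440,300),3,"g5.png")
E
```

```text
time: 6.55
tool_pos: [0.4409, -0.2726, 0.1419]
tcp_rot: [0.18, 3.135, -0.002]
wrist_force: [0.4, -0.4, -0.3]
width: 0.53
```

View pics/g3.png

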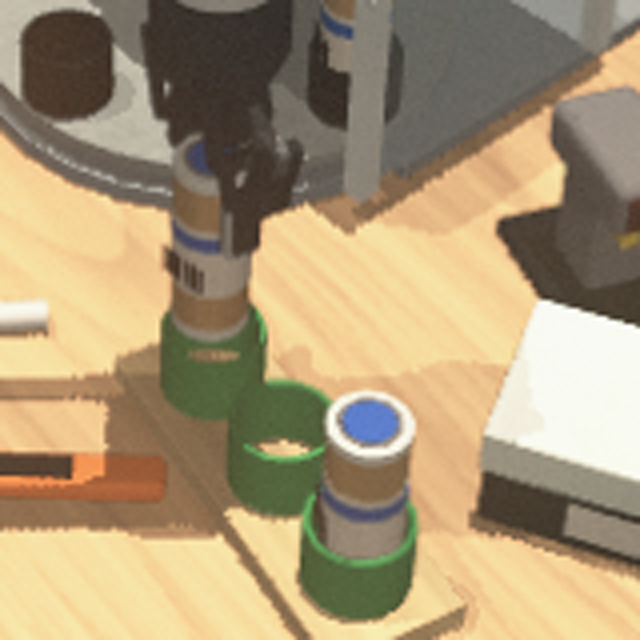

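View pics/g5.png

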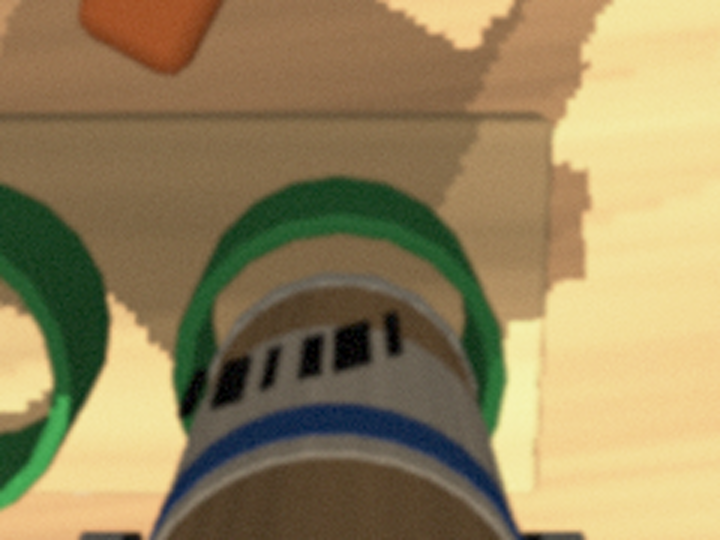

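View pics/g4.png

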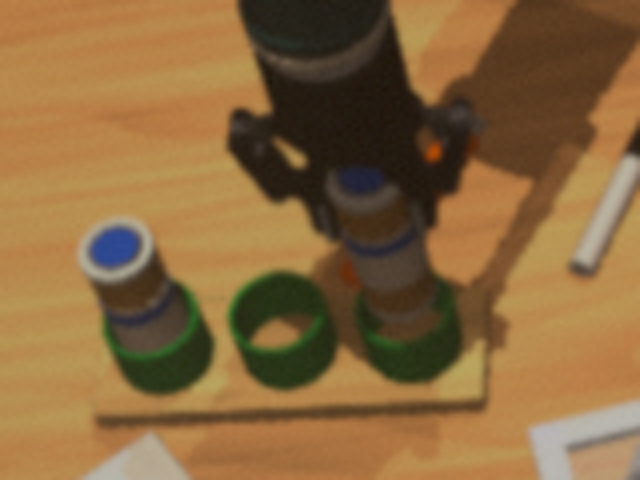

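```bash
python3 -m crank '1 1 15 0 0 0 255;1 1 30 0 0 0 255;1 1 45 0 0 0 255;1 1 55 0 0 0 255;1 1 55 0 0 0 255;1 1 55 0 0 0 255'
python3 - <<'E'
from h import *
c=cam("side"); crop(c,(300,260,460,420),4,"g6.png")
E
```

```text
time: 7.45
tool_pos: [0.4394, -0.2712, 0.0853]
tcp_rot: [0.182, 3.136, 0.001]
wrist_force: [1.6, 1.6, 2.9]
width: 0.527
```

View pics/g6.png

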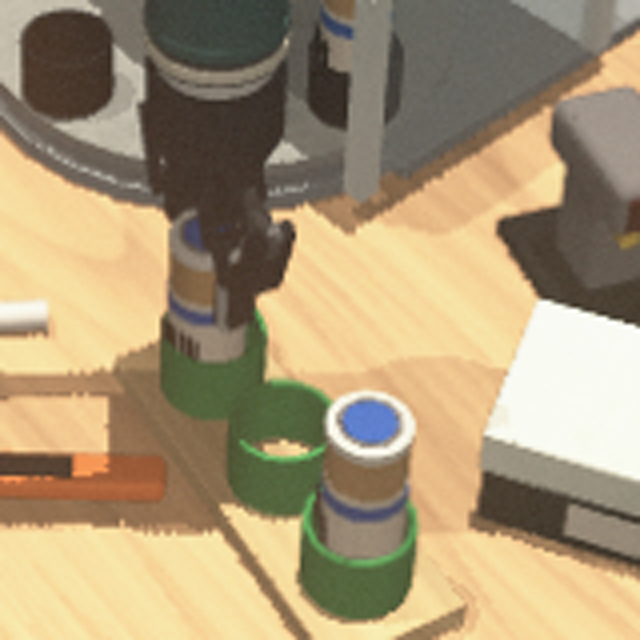

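```bash
python3 -m crank '0 0 0 0 0 0 0;0 0 0 0 0 0 0;0 0 0 0 0 0 0;0 0 0 0 0 0 0;0 0 -50 0 0 0 0;0 0 -100 0 0 0 0;0 0 -150 0 0 0 0;0 0 -170 0 0 0 0;0 0 -170 0 0 0 0'
python3 - <<'E'
from h import *
c=cam("side"); crop(c,(300,260,460,420),4,"g7.png")
c=cam("wrist"); cv2.imwrite("pics/w4.png",c["img"])
to((.375,.236,.27),0)
E
```

```text
time: 8.62
tool_pos: [0.44, -0.2722, 0.2577]
tcp_rot: [0.182, 3.132, -0.004]
wrist_force: [-0.2, 0.0, 0.7]
width: 1.0
shift [121.6 496.3 -15.4] turn [ 0.001 -0.001 -0.116] rows 9
```

View pics/w4.png

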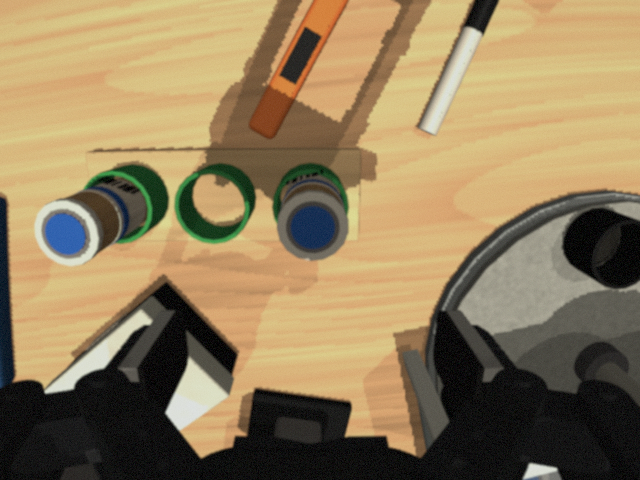

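View pics/g7.png

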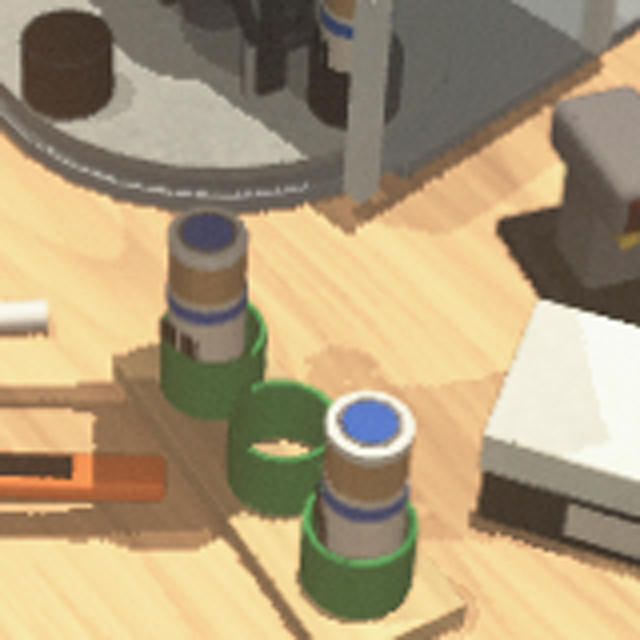

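Done1 stands in rack_a: the wrist view has its blue top at (313,228), inside the green cup. Next is tube A.

```bash
python3 -m crank '122 496 -15 0 0 -0.116 0;122 496 -15 0 0 -0.116 0;122 496 -15 0 0 -0.116 0;122 496 -15 0 0 -0.116 0;122 496 -15 0 0 -0.116 0;122 496 -15 0 0 -0.116 0;122 496 -15 0 0 -0.116 0;122 496 -15 0 0 -0.116 0;122 496 -15 0 0 -0.116 0;122 496 -15 0 0 -0.116 0;122 496 -15 0 0 -0.116 0;122 496 -15 0 0 -0.116 0'
python3 - <<'E'
from h import *
c=cam("wrist"); cv2.imwrite("pics/w5.png",c["img"]); import pickle; pickle.dump(c,open("w5.pkl","wb"))
E
```

```text
time: 10.22
tool_pos: [0.3754, 0.2339, 0.27]
tcp_rot: [-0.004, -3.141, 0.001]
wrist_force: [0.1, -0.6, 0.1]
width: 1.0
```

View pics/w5.png

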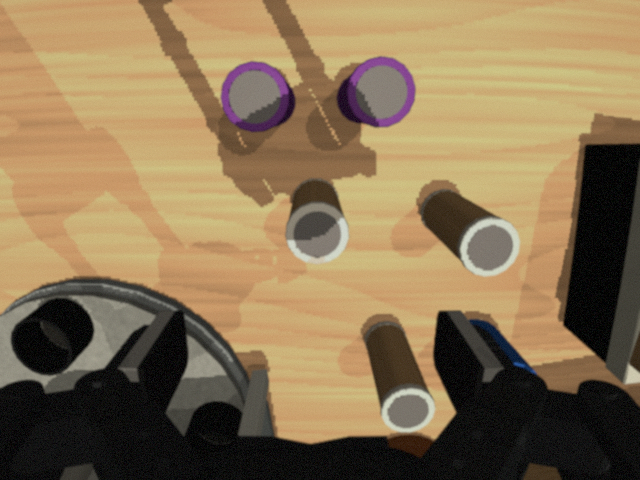

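The close wrist view shows brown plain tubes with white caps at (317,233), (490,246) and (408,409). The purple look-alikes at (257,96) and (380,92) are excluded. I take (317,233).

```bash
python3 - <<'E'
from h import *
import pickle
np.set_printoptions(precision=4,suppress=True)
w=pickle.load(open("w5.pkl","rb"))
A=atz(w,(317,233),.12);B=atz(w,(490,246),.12);C=atz(w,(408,409),.12);print(A,B,C)
to((A[0],A[1],.18),0);to((A[0],A[1],.066),0)
E
```

```text
[0.3857 0.2378 0.12  ] [0.3959 0.365  0.12  ] [0.5385 0.3141 0.12  ]
shift [-10.3   3.7  90.2] turn [-0.    -0.    -0.002] rows 2
shift [-10.3   3.8 204.2] turn [-0.    -0.    -0.002] rows 4
```

```bash
python3 -m crank '-13 3 60 0 0 0 0;-13 3 110 0 0 0 0;-13 3 160 0 0 0 0;-13 3 190 0 0 0 0;-13 3 204 0 0 0 0;-13 3 204 0 0 0 0;-13 3 204 0 0 0 255;-13 3 204 0 0 0 255;-13 3 204 0 0 0 255;-13 3 204 0 0 0 255;-13 3 204 0 0 0 255;-13 3 204 0 0 0 255' 45
python3 - <<'E'
from h import *
print(read_state()['tool_pos']); to((.388,.237,.24),0)
E
```

```text
time: 11.78
tool_pos: [0.3893, 0.239, 0.0679]
tcp_rot: [-0.001, 3.139, 0.002]
wrist_force: [0.5, -1.1, 5.2]
width: 0.525
[0.3892631  0.23900171 0.06792642]
shift [   0.8   -1.8 -172.1] turn [0.001 0.003 0.   ] rows 3
```

```bash
python3 -m crank '0 0 -60 0 0 0 255;0 0 -120 0 0 0 255;0 0 -168 0 0 0 255;0 0 -168 0 0 0 255' ; python3 - <<'E'
from h import *
to((.5055,-.0165,.235),.1206)
E
```

```text
time: 12.28
tool_pos: [0.3909, 0.2401, 0.2399]
tcp_rot: [-0.001, 3.132, 0.008]
wrist_force: [-0.3, 0.1, -2.1]
width: 0.531
shift [-114.4 -256.7    4.6] turn [ 0.005  0.01  -0.12 ] rows 5
```

```bash
python3 -m crank '-114 -257 5 0 0 -0.12 255;-114 -257 5 0 0 -0.12 255;-114 -257 5 0 0 -0.12 255;-114 -257 5 0 0 -0.12 255;-114 -257 5 0 0 -0.12 255;-114 -257 5 0 0 -0.12 255;-114 -257 5 0 0 -0.12 255;-114 -257 5 0 0 -0.12 255'
python3 - <<'E'
from h import *
c=cam("wrist"); cv2.imwrite("pics/w6.png",c["img"]); import pickle; pickle.dump(c,open("w6.pkl","wb"))
s,M=pose(); t=s["tool_pos"];print(t,yaw())
# tube model in world from TCP, +-; bottom circle vertical projected down onto cup
F=np.array([.5065,-.016,.083])
ov=[(circ(F,.031),(0,255,0)),(circ(F,.027),(0,255,0))]
crop(c,(200,120,440,300),3,"o6.png",ov)
E
```

```text
time: 13.28
tool_pos: [0.5013, -0.0174, 0.2288]
tcp_rot: [0.191, -3.135, -0.001]
wrist_force: [0.6, 0.2, -0.8]
width: 0.529
[ 0.50152357 -0.01742872  0.22900704] 0.12191141170394629
```

View pics/o6.png

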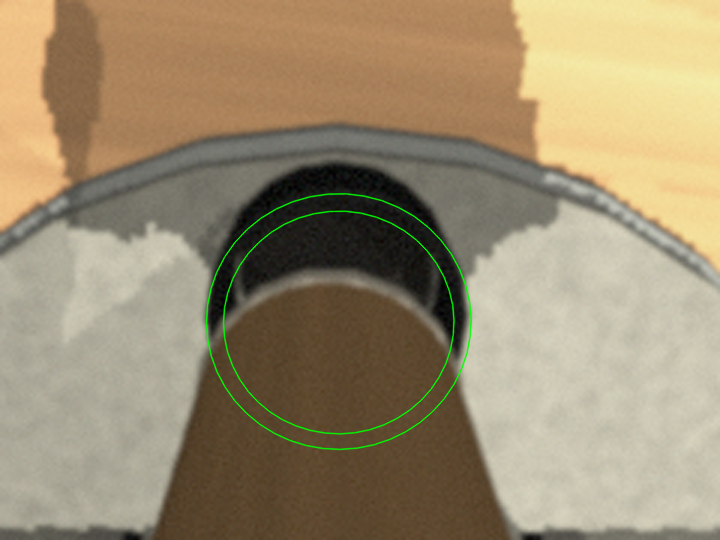

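View pics/w6.png

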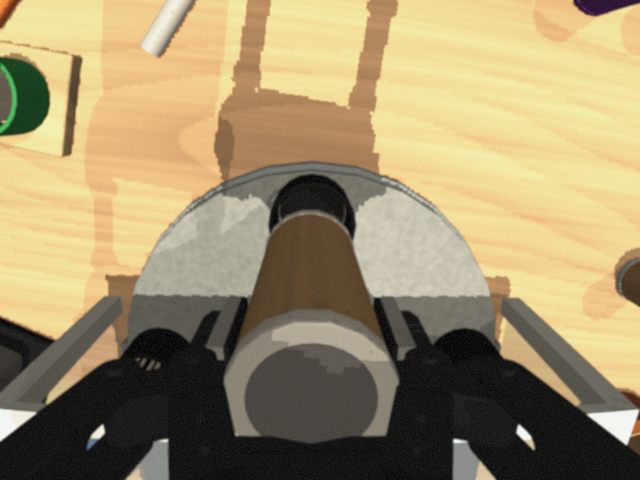

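```bash
python3 - <<'E'
from h import *
import pickle
np.set_printoptions(precision=4,suppress=True)
w=pickle.load(open("w6.pkl","rb")); s,M=pose(); t=s["tool_pos"]
for dx in (-.004,-.002,0,.002,.004):
    P=t+M@np.array([dx,0,.0679]); Q=t+M@np.array([dx,0,-.0521])
    u=(proj(w,circ(P,.023,200))-[200,120])*3; v=proj(w,circ(Q,.023,200)); 
    print(dx,"bottom minv",u[:,1].min(),"u",u[:,0].min(),u[:,0].max(),"top v",v[:,1].min(),v[:,1].max(),v[:,0].min(),v[:,0].max())
E
```

```text
-0.004 bottom minv 305.74037944325755 u 203.97451566868688 466.0039431310831 top v 343.8313245432399 485.7125867523223 225.1513456189961 400.80381171055745
-0.002 bottom minv 294.32455973095966 u 203.63359312372324 466.35034380676615 top v 336.5522975761013 480.49307012722824 224.59277981358795 401.3860832658056
0 bottom minv 282.8518244296519 u 203.2926838013882 466.69663833973425 top v 329.1741630956951 475.19385165450507 224.03141644805012 401.97116014611686
0.002 bottom minv 271.32229936987824 u 202.9518155062151 467.04279703981024 top v 321.6963378359848 469.8139941335738 223.46732924365443 402.55896190338683
0.004 bottom minv 259.73612362847985 u 202.6110167588609 467.3887894666755 top v 314.11828174603346 464.35256027421167 222.90059750435478 403.14940215000047
```

```bash
python3 - <<'E'
from h import *
to((.509,-.016,.16),.1206)
E
```

```text
shift [-7.6  0.5 69. ] turn [ 0.    -0.     0.001] rows 2
```

```bash
python3 -m crank '-8 0 35 0 0 0 255;-8 0 69 0 0 0 255;-8 0 69 0 0 0 255;-8 0 69 0 0 0 255'
python3 - <<'E'
from h import *
c=cam("wrist"); 
F=np.array([.5065,-.016,.083])
s,M=pose(); t=s["tool_pos"];print(t)
ov=[(circ(F,.031),(0,255,0)),(circ(F,.027),(0,255,0)),(circ(t+M@[.0025,0,.0679],.023),(0,0,255))]
crop(c,(200,120,440,300),3,"o7.png",ov)
c=cam("side");crop(c,(270,190,370,310),5,"o8.png",ov)
c=cam("scene");crop(c,(270,190,370,310),5,"o9.png",ov)
E
```

```text
time: 13.82
tool_pos: [0.5106, -0.0171, 0.1615]
tcp_rot: [-0.19, 3.134, -0.0]
wrist_force: [-0.3, -0.5, -1.2]
width: 0.526
[ 0.51117702 -0.01730251  0.16212221]
```

View pics/o7.png

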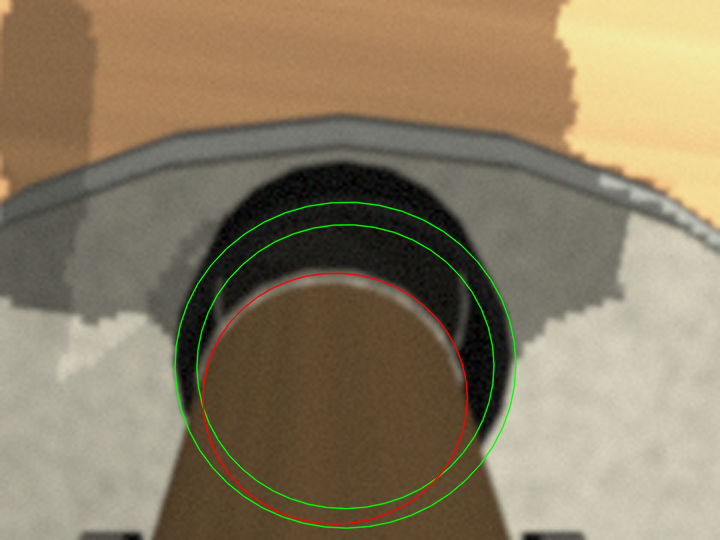

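View pics/o8.png

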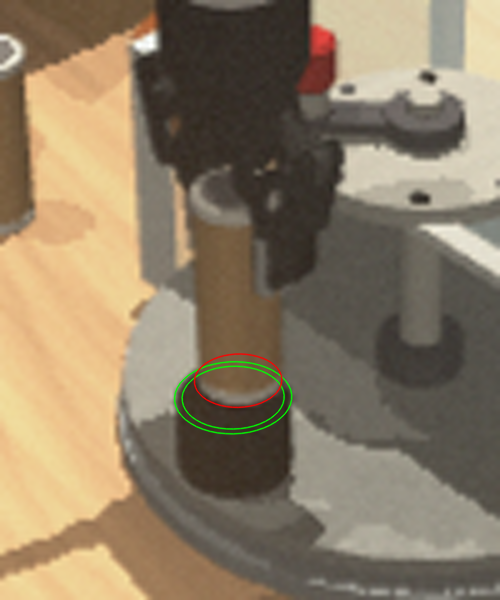

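View pics/o9.png

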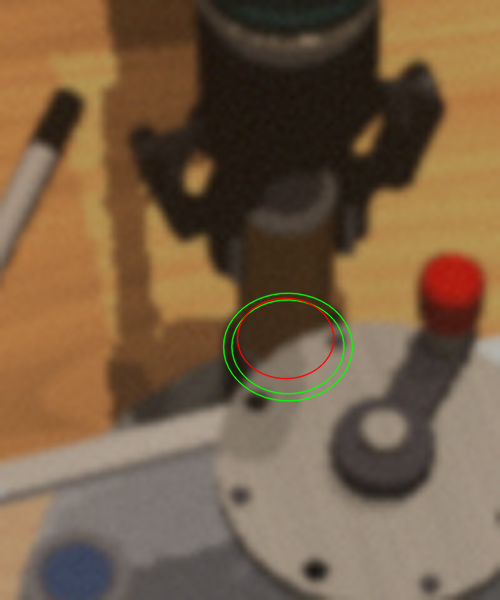

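```bash
python3 - <<'E'
from h import *
c=cam("wrist"); s,M=pose(); t=s["tool_pos"];print(t)
c["img"]=np.clip((c["img"].astype(float))*4,0,255).astype(np.uint8)
F=np.array([.5065,-.016,.083])
crop(c,(200,120,440,300),3,"o10.png",[(circ(F,.031),(0,255,0)),(circ(F,.027),(0,255,0))])
crop(c,(200,120,440,300),3,"o10b.png")
E
```

```text
[ 0.5112456  -0.0175912   0.16213732]
```

View pics/o10.png

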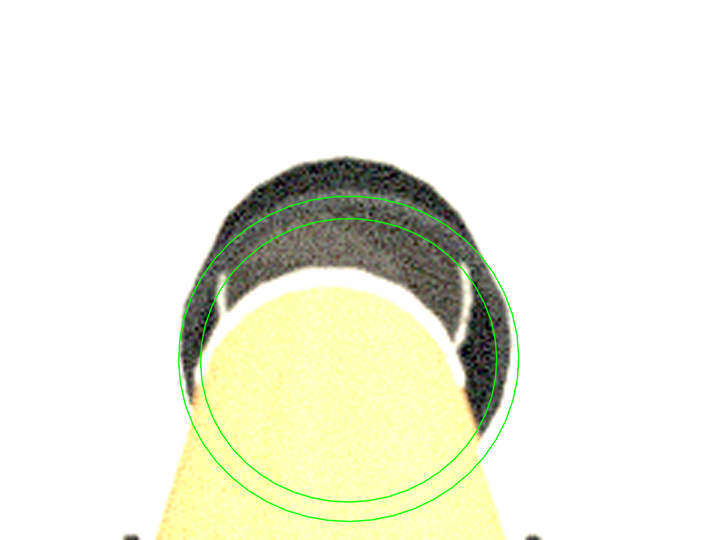

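View pics/o10b.png

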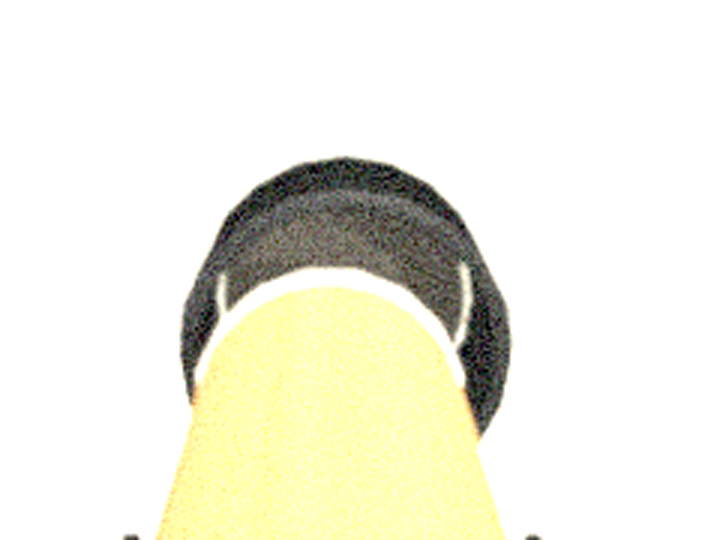

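```bash
python3 - <<'E'
from h import *
np.set_printoptions(precision=4,suppress=True)
c=cam("wrist")
px=lambda u,v:(200+u/3,120+v/3)
print("tube near edge",atz(c,px(332,267),.0942),"rim outer near edge",atz(c,px(345,192),.083),"lat L R",atz(c,px(181,345),.083),atz(c,px(510,345),.083))
E
```

```text
tube near edge [ 0.4862 -0.0212  0.0942] rim outer near edge [ 0.4751 -0.0203  0.083 ] lat L R [ 0.5064 -0.0464  0.083 ] [0.4992 0.0128 0.083 ]
```

```bash
python3 -m crank '3 2 0 0 0 0 255;3 2 15 0 0 0 255;3 2 30 0 0 0 255;3 2 45 0 0 0 255;3 2 54 0 0 0 255;3 2 54 0 0 0 255;3 2 54 0 0 0 255'
python3 - <<'E'
from h import *
print(pose()[0]["tool_pos"])
c=cam("side");crop(c,(270,190,370,310),5,"o11.png")
E
```

```text
time: 14.95
tool_pos: [0.5067, -0.016, 0.1058]
tcp_rot: [0.189, -3.135, -0.0]
wrist_force: [1.0, 0.5, -0.8]
width: 0.527
[ 0.50667619 -0.01599284  0.10580163]
```

View pics/o11.png

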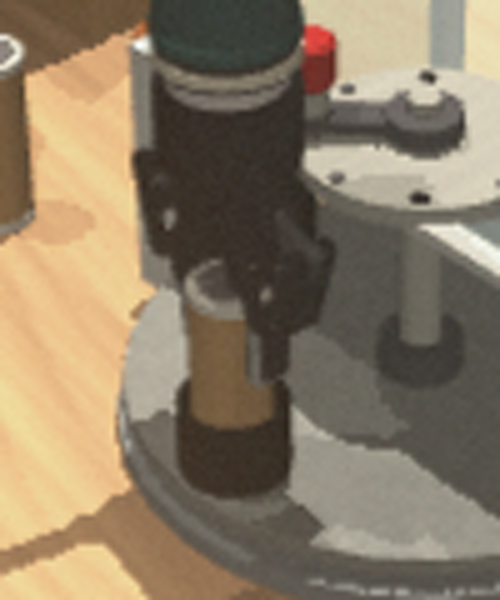

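```bash
python3 -m crank '0 0 0 0 0 0 0;0 0 0 0 0 0 0;0 0 0 0 0 0 0;0 0 -50 0 0 0 0;0 0 -100 0 0 0 0;0 0 -160 0 0 0 0;0 0 -184 0 0 0 0;0 0 -184 0 0 0 0;0 0 -184 0 0 0 0'
python3 - <<'E'
from h import *
c=cam("side");crop(c,(270,160,430,310),5,"o12.png")
to((.5925,.037,.285),.1206)
E
```

```text
time: 16.12
tool_pos: [0.5059, -0.0159, 0.2886]
tcp_rot: [0.189, -3.134, -0.001]
wrist_force: [-0.7, 0.8, -1.3]
width: 1.0
shift [-92.6  42.1   2.6] turn [ 0.001 -0.004 -0.   ] rows 2
```

View pics/o12.png

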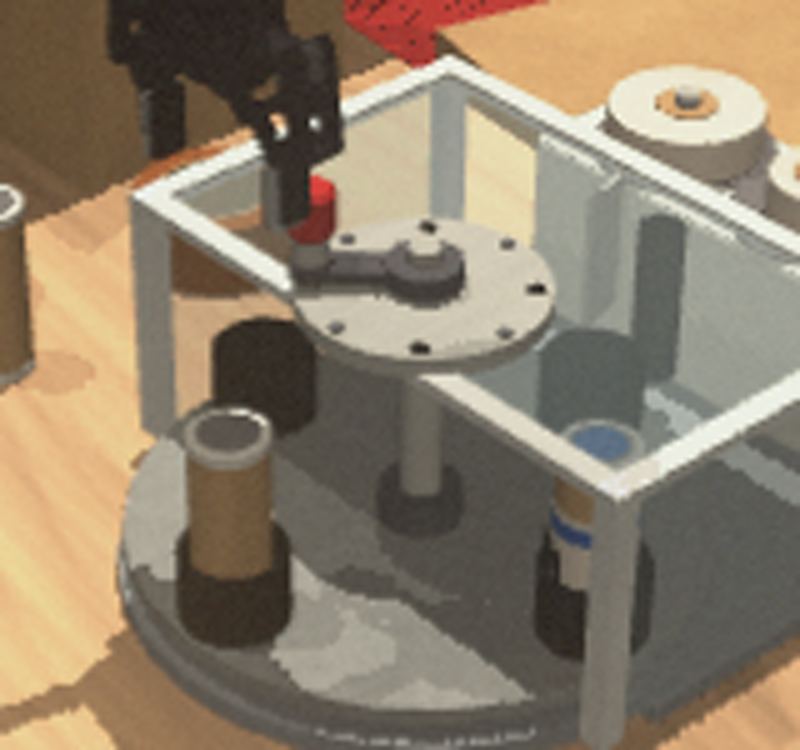

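The plain tube stands in the front cup, its top at crop (228,437). Now I'll go over the knob.

```bash
python3 -m crank '-93 42 2 0 0 0 0;-93 42 2 0 0 0 0;-93 42 2 0 0 0 0;-93 42 2 0 0 0 0;-93 42 2 0 0 0 0'
python3 - <<'E'
from h import *
c=cam("wrist"); import pickle; pickle.dump(c,open("w7.pkl","wb"))
K=np.array([.5928,.037,.249])
cv2.imwrite("pics/w7.png",c["img"])
crop(c,(200,300,440,480),3,"o13.png",[(circ(K,.014),(0,255,0))])
s,M=pose();print(s["tool_pos"])
E
```

```text
time: 16.8
tool_pos: [0.593, 0.0363, 0.2876]
tcp_rot: [0.188, -3.135, 0.0]
wrist_force: [-0.2, 0.4, 0.0]
width: 1.0
[0.59316201 0.03627248 0.28806273]
```

View pics/o13.png

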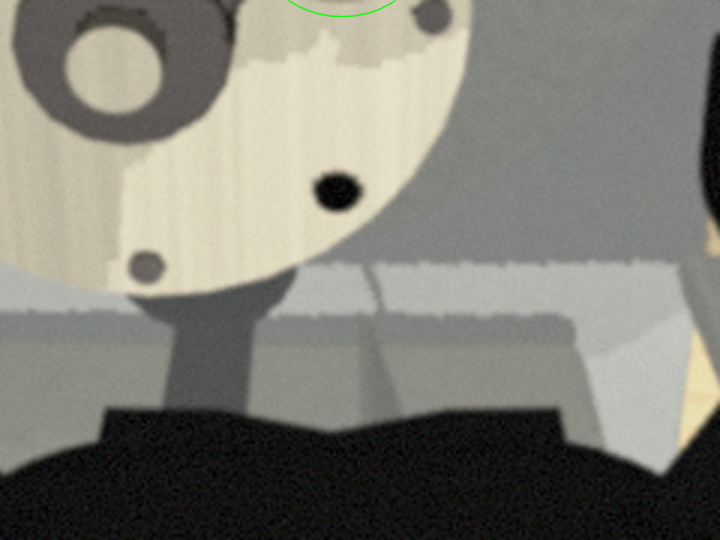

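View pics/w7.png

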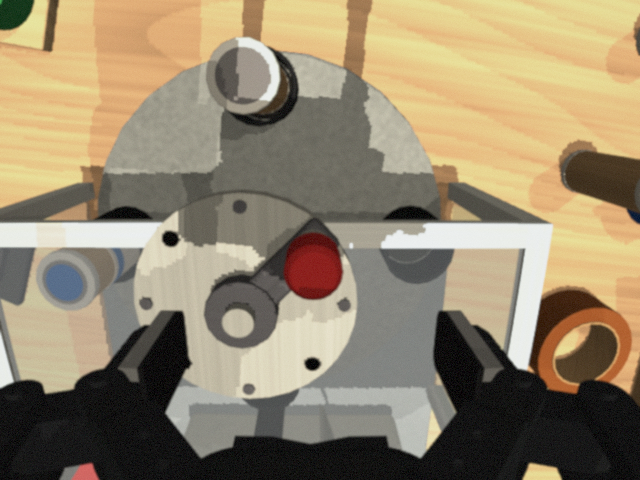

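```bash
python3 - <<'E'
from h import *
import pickle
np.set_printoptions(precision=4,suppress=True)
c=pickle.load(open("w7.pkl","rb"))
K=np.array([.5928,.037,.249]);ax=np.array([.640,0,.189])
crop(c,(120,170,400,420),2.8,"o14.png",[(circ(K,.014),(0,255,0)),(circ(ax,.07),(0,255,0))])
print(atz(c,(313,264),.249)); p=atz(c,(171,238.5),.189);q=atz(c,(312,364),.189);print((p+q)/2,np.linalg.norm(p-q),p,q, np.degrees(np.arctan2(*(q-p)[1::-1])))
E
```

```text
[0.5864 0.036  0.249 ]
[ 0.6396 -0.0004  0.189 ] 0.12037606725768822 [ 0.6021 -0.0475  0.189 ] [0.6771 0.0467 0.189 ] 51.44074158502784
```

View pics/o14.png

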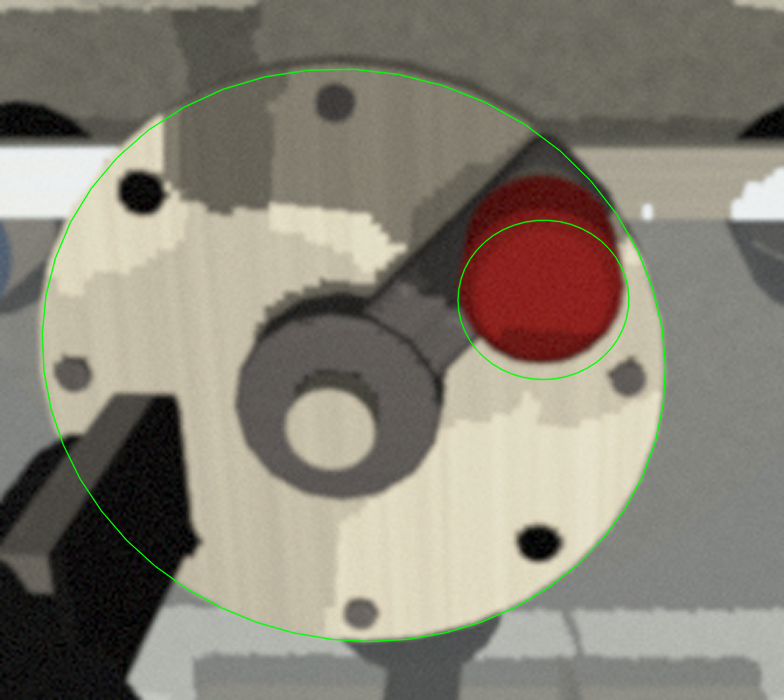

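```bash
python3 -m crank '1 0 40 0 0 0 0;1 0 60 0 0 0 0;1 0 70 0 0 0 0;1 0 70 0 0 0 0;1 0 70 0 0 0 0' ; python3 - <<'E'
from h import *
for n in ("side","scene"):
    c=cam(n);crop(c,(290,130,430,260),5,f"k1{n}.png")
E
```

```text
time: 17.48
tool_pos: [0.5939, 0.0367, 0.2196]
tcp_rot: [-0.189, 3.134, -0.0]
wrist_force: [-0.2, 0.3, -0.6]
width: 1.0
```

View pics/k1side.png

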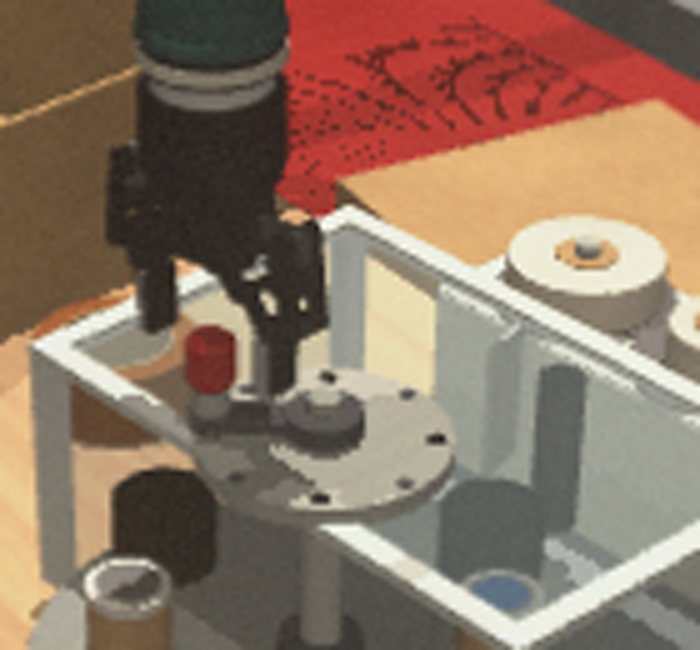

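View pics/k1scene.png

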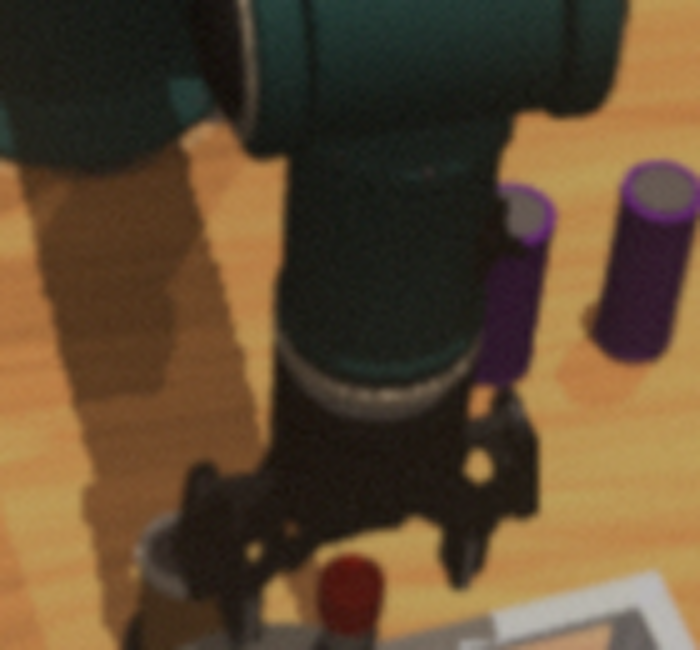

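```bash
python3 -m crank '1 0 2 0 0 0 255;1 0 2 0 0 0 255;1 0 2 0 0 0 255;1 0 2 0 0 0 255;1 0 2 0 0 0 255;1 0 2 0 0 0 255;1 0 2 0 0 0 255' 60; python3 - <<'E'
from h import *
s,M=pose();print(s["tool_pos"],s["wrist_force"],s["width"]*85)
E
```

```text
time: 18.45
tool_pos: [0.5919, 0.0371, 0.2166]
tcp_rot: [0.189, -3.136, -0.001]
wrist_force: [-2.6, 3.6, 3.6]
width: 0.309
[0.59192377 0.03713246 0.21657752] [-2.55363366  3.62765363  3.5824608 ] 26.3066258408556
```

Gripped at 26 mm, about the knob's diameter. Now I'll pull up 11 mm.

```bash
python3 -m crank '0 0 -4 0 0 0 255;0 0 -8 0 0 0 255;0 0 -11 0 0 0 255;0 0 -11 0 0 0 255;0 0 -11 0 0 0 255' 60; python3 - <<'E'
from h import *
s,M=pose();print(s["tool_pos"],s["wrist_force"],s["width"]*85)
c=cam("side");crop(c,(290,130,430,260),5,"k2.png")
E
```

```text
time: 19.08
tool_pos: [0.5912, 0.0363, 0.2263]
tcp_rot: [0.188, -3.133, 0.001]
wrist_force: [-2.1, 0.7, -9.4]
width: 0.307
[0.59115811 0.03628041 0.22633911] [-2.1306726   0.71368218 -9.37052892] 26.056802095457396
```

View pics/k2.png

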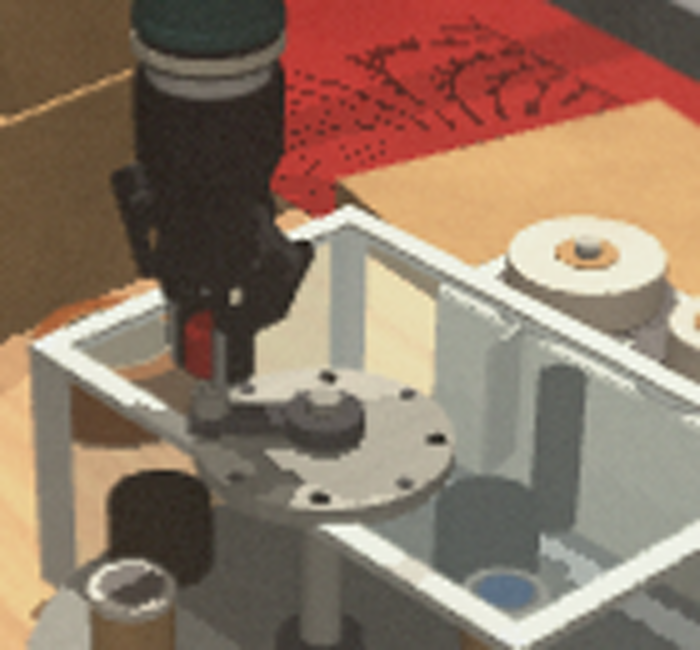

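```bash
python3 -m crank '-3 2.7 -1 0 0 0 255;-5.9 5.2 -1 0 0 0 255;-12.4 9.5 -1 0 0 0 255;-19.5 13 -1 0 0 0 255;-26.9 15.5 -1 0 0 0 255;-34.6 17 -1 0 0 0 255;-42.4 17.4 -1 0 0 0 255;-50.3 16.8 -1 0 0 0 255;-58 15 -1 0 0 0 255;-65.4 12.5 -1 0 0 0 255;-72.4 9 -1 0 0 0 255;-79 4.7 -1 0 0 0 255;-82 2.2 -1 0 0 0 255;-85 -0.5 -1 0 0 0 255;-85 -0.5 -1 0 0 0 255;-85 -0.5 -1 0 0 0 255' 60; python3 - <<'E'
from h import *
s,M=pose();print(s["tool_pos"],s["wrist_force"],s["width"]*85)
c=cam("side");crop(c,(270,130,430,310),4,"k3.png")
yw=.1125;a=np.radians(45)+yw;print("want",.6396+.06*np.cos(a),-.0004+.06*np.sin(a))
E
```

```text
time: 21.12
tool_pos: [0.6782, 0.046, 0.229]
tcp_rot: [-0.188, 3.132, -0.001]
wrist_force: [3.9, 3.2, -11.2]
width: 0.3
[0.67816289 0.04597163 0.22901616] [  3.94237994   3.18380099 -11.16385863] 25.53735204575745
want 0.6769953011508512 0.04652111946487575
```

View pics/k3.png

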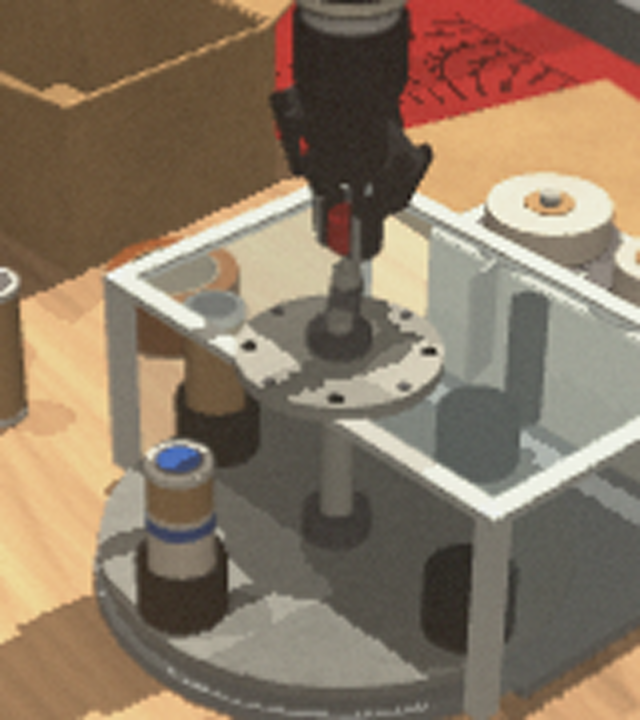

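```bash
python3 -m crank '0.8 0.6 0 0 0 0 255;0.8 0.6 4 0 0 0 255;0.8 0.6 8 0 0 0 255;0.8 0.6 12 0 0 0 255;0.8 0.6 12 0 0 0 255;0.8 0.6 12 0 0 0 255' 60; python3 - <<'E'
from h import *
s,M=pose();print(s["tool_pos"],s["wrist_force"],s["width"]*85)
c=cam("side");crop(c,(290,130,430,260),5,"k4.png")
E
```

```text
time: 21.92
tool_pos: [0.677, 0.0469, 0.2174]
tcp_rot: [-0.188, 3.133, 0.0]
wrist_force: [4.2, 3.5, -8.0]
width: 0.299
[0.67703315 0.04689959 0.21738215] [ 4.17835645  3.53045778 -8.04167029] 25.44170519513762
```

View pics/k4.png

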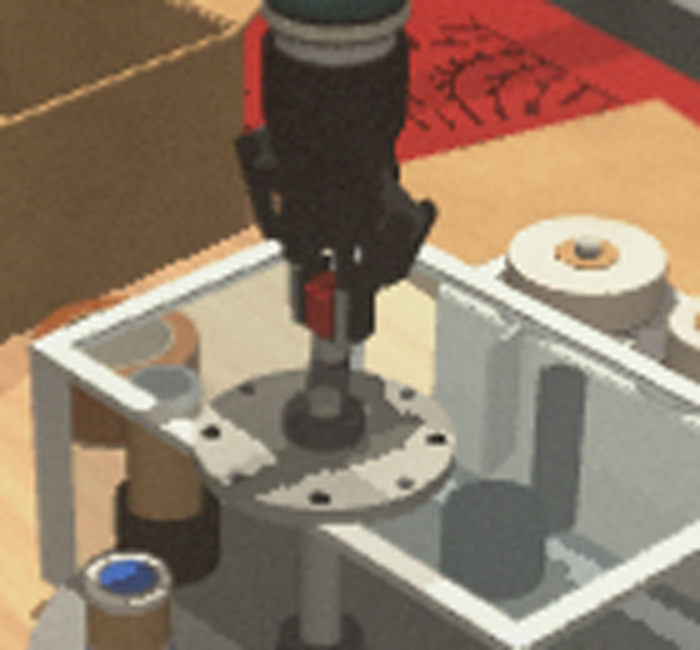

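```bash
python3 -m crank '0 0 2 0 0 0 255;0 0 2 0 0 0 255;0 0 2 0 0 0 255' 60; python3 -m crank '0 0 0 0 0 0 0;0 0 0 0 0 0 0;0 0 0 0 0 0 0;0 0 0 0 0 0 0;0 0 0 0 0 0 0' 60; python3 - <<'E'
from h import *
s,M=pose();print(s["tool_pos"],s["wrist_force"],s["width"]*85)
c=cam("side");
K=np.array([.677,.0465,.249]);
crop(c,(290,130,430,260),5,"k5.png",[(circ(K,.014),(0,255,0)),(circ(K+[0,0,.007],.014),(255,255,0))])
E
```

```text
time: 22.35
tool_pos: [0.6771, 0.0468, 0.2166]
tcp_rot: [-0.188, 3.132, -0.0]
wrist_force: [2.3, 4.0, 3.2]
width: 0.304
time: 22.98
tool_pos: [0.6756, 0.0467, 0.2141]
tcp_rot: [0.189, -3.136, 0.0]
wrist_force: [0.2, 0.3, 0.1]
width: 1.001
[0.67558076 0.04673396 0.21413671] [0.17085731 0.30488893 0.13792557] 85.12463120705846
```

View pics/k5.png

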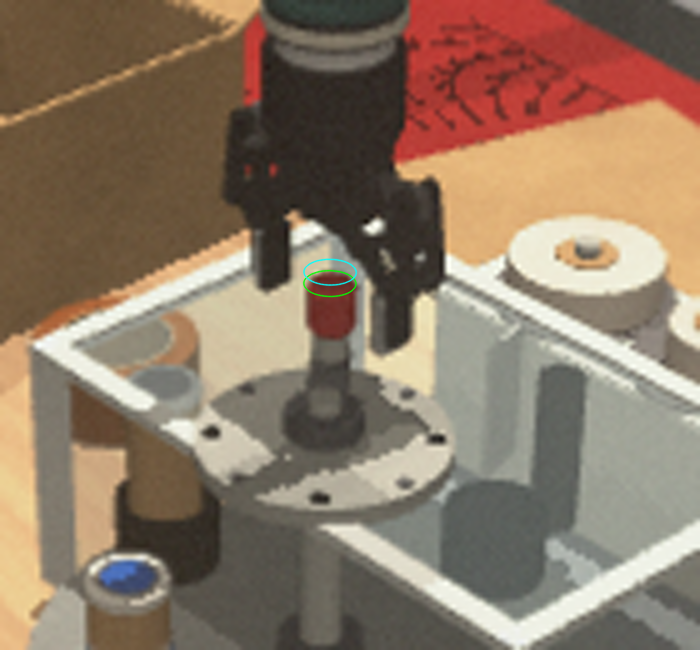

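```bash
python3 -m crank '0 0 -40 0 0 0 0;0 0 -80 0 0 0 0;0 0 -80 0 0 0 0;0 0 -80 0 0 0 0' 45; python3 - <<'E'
from h import *
a=np.pi/4+.1125;K=np.array([.6396+.06*np.cos(a),-.0004+.06*np.sin(a),.249])
c=cam("wrist");crop(c,(120,150,440,400),2.5,"k6.png",[(circ(K,.014),(0,255,0)),(circ(K+[0,0,.007],.014),(255,255,0)),(circ((.6396,-.0004,.189),.07),(255,0,0))])
c=cam("side");crop(c,(290,130,430,260),5,"k7.png",[(circ(K,.014),(0,255,0))])
to((.5065,-.016,.22),.1206)
E
```

```text
time: 23.52
tool_pos: [0.6755, 0.0468, 0.2938]
tcp_rot: [0.189, -3.136, 0.0]
wrist_force: [-0.3, 0.0, -0.3]
width: 1.001
shift [174.3 -42.2  72.8] turn [ 0.    -0.003 -0.   ] rows 4
```

View pics/k6.png

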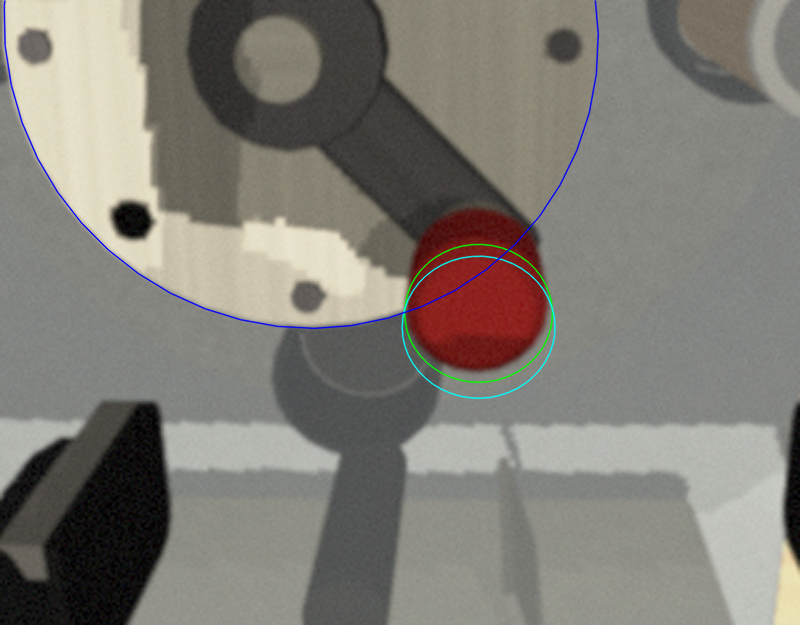

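View pics/k7.png

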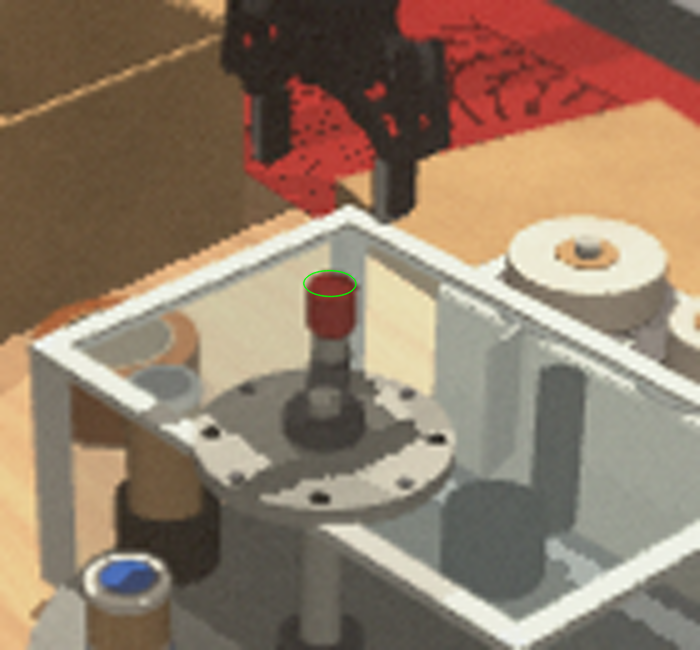

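```bash
python3 -m crank '174 -42 0 0 0 0 0;174 -42 0 0 0 0 0;174 -42 0 0 0 0 0;174 -42 60 0 0 0 0;174 -42 100 0 0 0 0;174 -42 100 0 0 0 0;174 -42 100 0 0 0 0' 45; python3 - <<'E'
from h import *
c=cam("wrist");cv2.imwrite("pics/w8.png",c["img"]);import pickle; pickle.dump(c,open("w8.pkl","wb"))
s,M=pose();print(s["tool_pos"])
E
```

```text
time: 24.5
tool_pos: [0.5085, -0.0157, 0.195]
tcp_rot: [-0.189, 3.136, -0.0]
wrist_force: [-0.8, -0.3, 0.7]
width: 0.998
[ 0.50933259 -0.01579775  0.19595663]
```

View pics/w8.png

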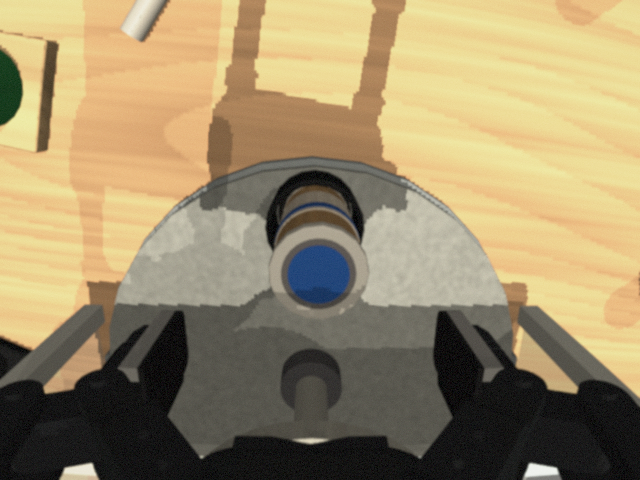

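```bash
python3 - <<'E'
from h import *
import pickle
c=pickle.load(open("w8.pkl","rb"));print(atz(c,(319.5,272),.158))
to((.507,-.0145,.106),.1206)
E
```

```text
[ 0.50494302 -0.01276724  0.158     ]
shift [ 2.4  1.6 90. ] turn [-0.001  0.002 -0.   ] rows 2
```

```bash
python3 -m crank '2 2 40 0 0 0 0;2 2 75 0 0 0 0;2 2 90 0 0 0 0;2 2 90 0 0 0 0;2 2 90 0 0 0 0;2 2 90 0 0 0 255;2 2 90 0 0 0 255;2 2 90 0 0 0 255;2 2 90 0 0 0 255;2 2 90 0 0 0 255;2 2 90 0 0 0 255' 45; python3 - <<'E'
from h import *
s,M=pose();print(s["tool_pos"],s["wrist_force"],s["width"]*85)
E
python3 -m crank '0 0 -50 0 0 0 255;0 0 -100 0 0 0 255;0 0 -140 0 0 0 255;0 0 -140 0 0 0 255;0 0 -140 0 0 0 255' 45
python3 - <<'E'
from h import *
c=cam("wrist");cv2.imwrite("pics/w9.png",c["img"]);
c=cam("side");crop(c,(240,120,440,420),2,"g10.png");c=cam("scene");crop(c,(120,200,320,320),4,"g11.png")
to((.43,-.35,.245),-.114-np.pi/2); print(read_state()["q"])
E
```

```text
time: 25.92
tool_pos: [0.5065, -0.014, 0.1052]
tcp_rot: [-0.189, 3.134, -0.0]
wrist_force: [-0.6, 1.4, 6.0]
width: 0.528
[ 0.50650324 -0.01402132  0.10524571] [-0.61058899  1.3756764   5.99148173] 44.91803052706662
time: 26.55
tool_pos: [0.505, -0.0139, 0.2431]
tcp_rot: [0.189, -3.134, -0.0]
wrist_force: [-0.3, 0.9, -1.1]
width: 0.531
shift [ 114.2 -324.8   -2.8] turn [-0.003 -0.003  1.805] rows 10
[-7.68925877e-02 -6.60101565e-02  1.94482930e+00 -2.55091312e-05
  1.26678958e+00 -1.76786646e+00]
```

View pics/w9.png

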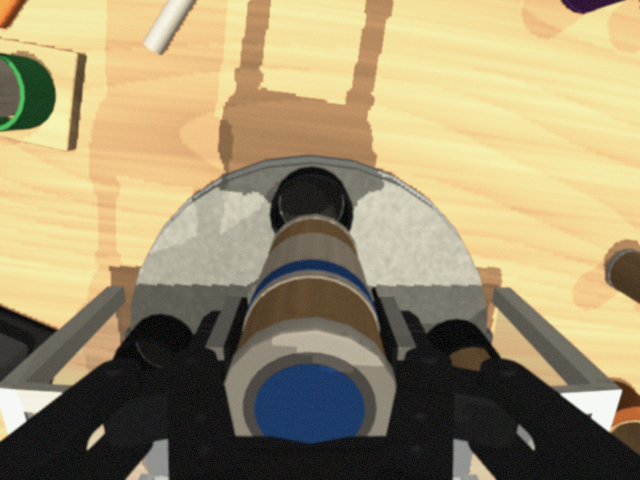

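View pics/g10.png

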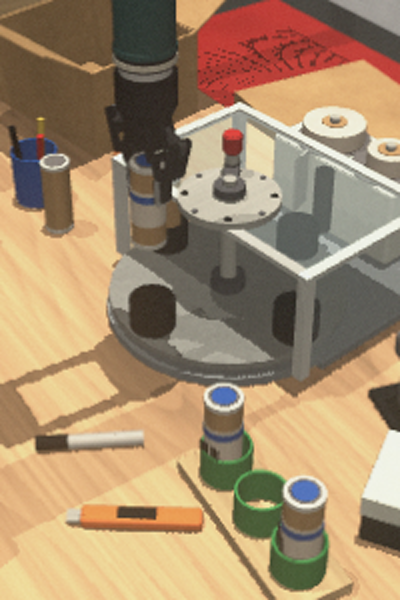

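View pics/g11.png

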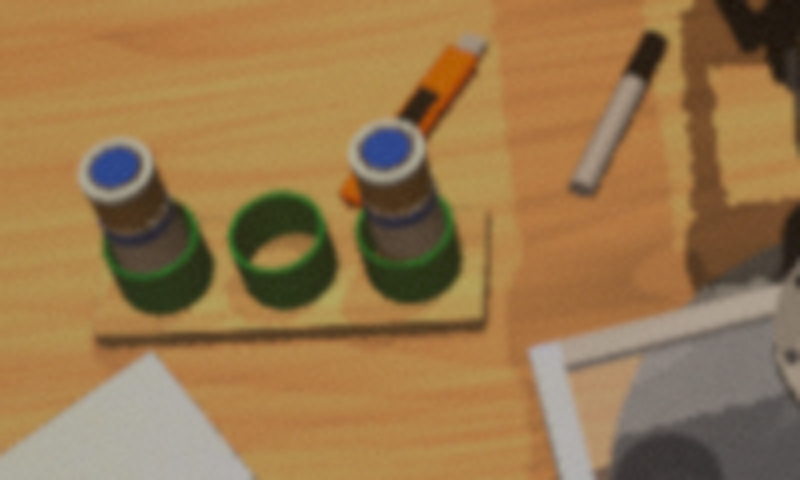

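```bash
python3 -m crank '114 -325 -3 0 0 1.805 255;114 -325 -3 0 0 1.805 255;114 -325 -3 0 0 1.805 255;114 -325 -3 0 0 1.805 255;114 -325 -3 0 0 1.805 255;114 -325 -3 0 0 1.805 255;114 -325 -3 0 0 1.805 255;114 -325 -3 0 0 1.805 255;114 -325 -3 0 0 1.805 255;114 -325 -3 0 0 1.805 255;114 -325 -3 0 0 1.805 255;114 -325 -3 0 0 1.805 255;114 -325 -3 0 0 1.805 255' 45
python3 - <<'E'
from h import *
c=cam("wrist");cv2.imwrite("pics/w10.png",c["img"]);import pickle; pickle.dump(c,open("w10.pkl","wb"))
s,M=pose();print(s["tool_pos"],yaw())
E
```

```text
time: 28.32
tool_pos: [0.4314, -0.3502, 0.2469]
tcp_rot: [-2.343, -2.092, 0.0]
wrist_force: [-0.8, 0.0, -0.7]
width: 0.527
[ 0.43148778 -0.35025234  0.24705315] -1.683968159899508
```

View pics/w10.png

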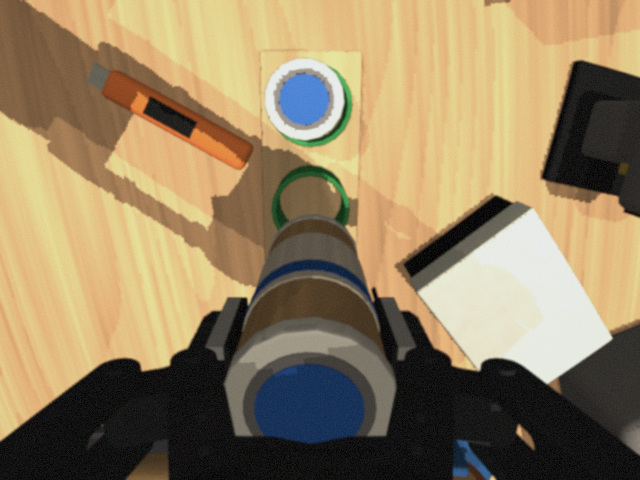

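```bash
python3 - <<'E'
from h import *
import pickle
np.set_printoptions(precision=4,suppress=True)
c=pickle.load(open("w10.pkl","rb"))
im=c["img"]; crop(c,(220,140,400,260),4.4,"o15.png")
E
```

```text
(no output)
```

View pics/o15.png

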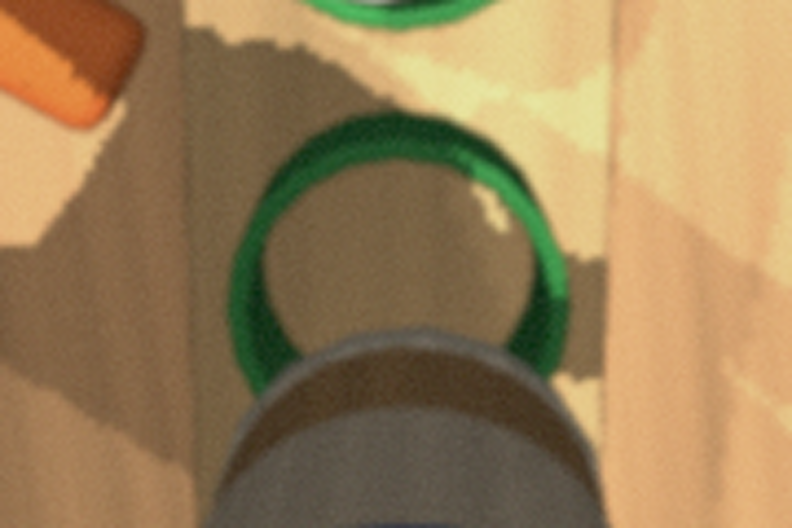

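```bash
python3 - <<'E'
from h import *
import pickle
np.set_printoptions(precision=4,suppress=True)
c=pickle.load(open("w10.pkl","rb"))
px=lambda u,v:(220+u/4.4,140+v/4.4)
th=.114; v=np.array([np.sin(th),np.cos(th),0]) # rack +y (toward camera)
tz=.24705-.0672
T=atz(c,px(415,330),tz)-v*.023
ri=atz(c,px(399,159),.063)-v*.027; ro=atz(c,px(399,136),.063)-v*.031
L=atz(c,px(230,300),.063);Rr=atz(c,px(568,300),.063)
print("tube",T,"rim",ri,ro,"lat",(L+Rr)/2,np.linalg.norm(L-Rr))
F=np.array([.4293,-.3515,.063]);
crop(c,(220,140,400,260),4.4,"o16.png",[(circ(F,.031),(0,0,255)),(circ(F,.027),(0,0,255)),(circ(np.r_[T[:2],tz],.023),(255,0,0))])
E
```

```text
tube [ 0.4333 -0.3517  0.1799] rim [ 0.4313 -0.3526  0.063 ] [ 0.4313 -0.3526  0.063 ] lat [ 0.4315 -0.3509  0.063 ] 0.0603412856429418
```

View pics/o16.png

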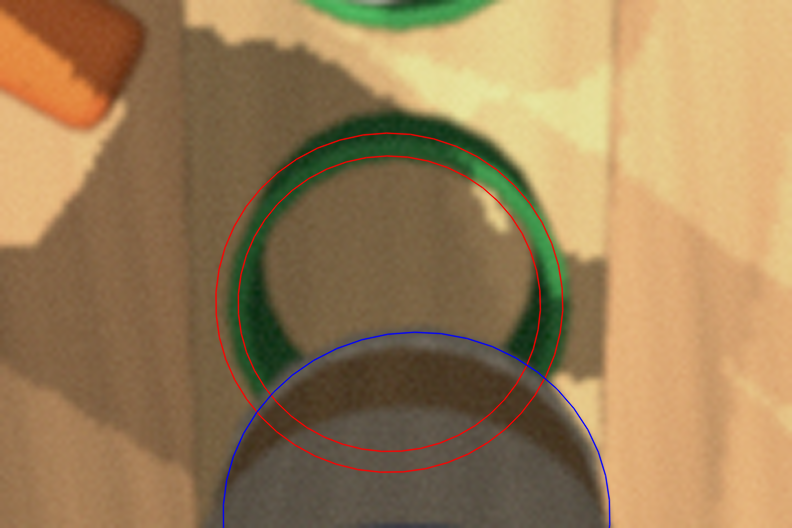

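```bash
python3 -m crank '-1 -1 50 0 0 0 255;-1 -1 90 0 0 0 255;-1 -1 105 0 0 0 255;-1 -1 105 0 0 0 255;-1 -1 105 0 0 0 255' 45
python3 - <<'E'
from h import *
s,M=pose();t=s["tool_pos"];print(t)
F=np.array([.4313,-.3524,.063])
ov=[(circ(F,.031),(0,0,255)),(circ(F,.027),(0,0,255)),(circ(t+M@[.0015,0,.0672],.023),(255,0,0))]
c=cam("wrist");crop(c,(200,120,440,300),3,"o17.png",ov)
c=cam("side");crop(c,(320,300,440,400),5,"o18.png")
E
```

```text
time: 29.0
tool_pos: [0.4317, -0.3523, 0.1443]
tcp_rot: [2.342, 2.089, 0.001]
wrist_force: [1.1, 0.1, -0.6]
width: 0.528
[ 0.43166111 -0.35226484  0.14431634]
```

View pics/o17.png

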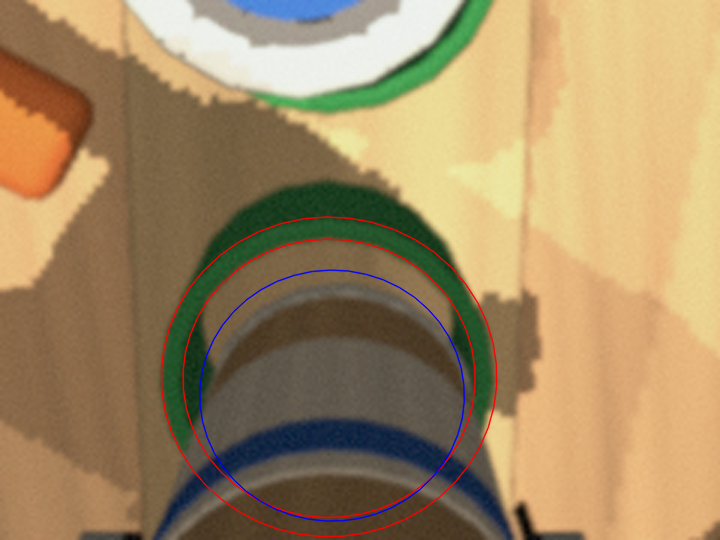

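View pics/o18.png

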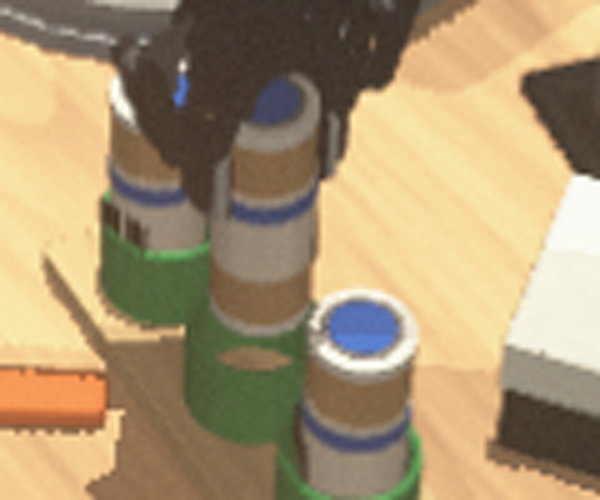

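```bash
python3 -m crank '0.5 -1 15 0 0 0 255;0.5 -1 30 0 0 0 255;0.5 -1 45 0 0 0 255;0.5 -1 57 0 0 0 255;0.5 -1 57 0 0 0 255;0.5 -1 57 0 0 0 255' 45
python3 - <<'E'
from h import *
s,M=pose();t=s["tool_pos"];print(t)
c=cam("side");crop(c,(320,300,440,400),5,"o19.png")
E
```

```text
time: 29.85
tool_pos: [0.4294, -0.3505, 0.0847]
tcp_rot: [-2.344, -2.091, 0.0]
wrist_force: [-0.4, -0.0, -1.2]
width: 0.526
[ 0.42938583 -0.35047495  0.08472879]
```

View pics/o19.png

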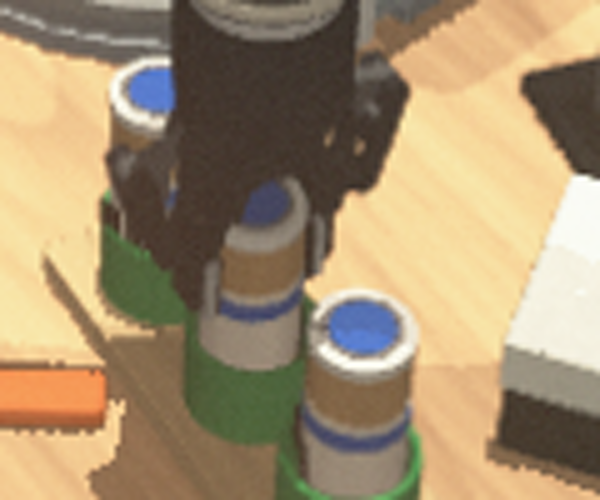

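```bash
python3 -m crank '0 0 0 0 0 0 0;0 0 0 0 0 0 0;0 0 0 0 0 0 0;0 0 0 0 0 0 0;0 0 -50 0 0 0 0;0 0 -100 0 0 0 0;0 0 -150 0 0 0 0;0 0 -180 0 0 0 0;0 0 -180 0 0 0 0'
python3 - <<'E'
from h import *
c=cam("side");crop(c,(300,260,460,420),4,"o20.png")
c=cam("wrist");cv2.imwrite("pics/w11.png",c["img"])
to((.395,.363,.24),-np.pi/2); print(read_state()["q"])
E
```

```text
time: 31.02
tool_pos: [0.431, -0.352, 0.2691]
tcp_rot: [2.339, 2.087, 0.001]
wrist_force: [0.3, -0.8, -1.1]
width: 0.998
shift [ 704.9 -115.2   24.9] turn [-0.    -0.    -0.114] rows 12
[-7.29499724e-01  1.57784210e-02  1.82301808e+00 -2.13632091e-05
  1.30315162e+00 -6.15516587e-01]
```

View pics/o20.png

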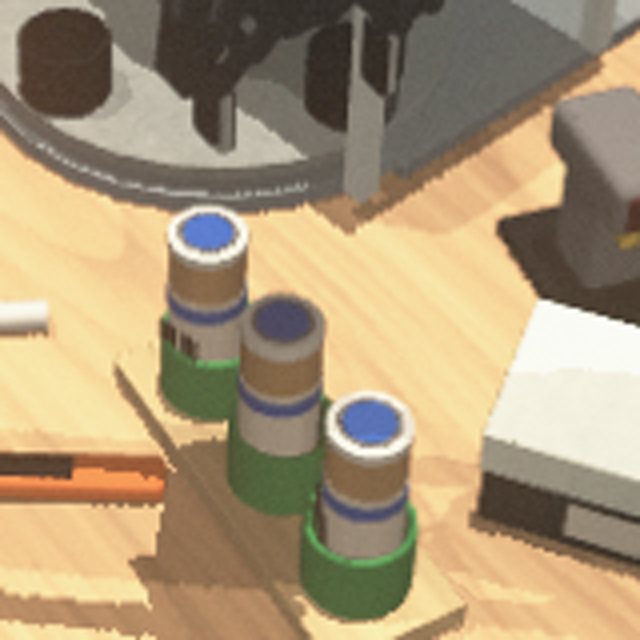

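View pics/w11.png

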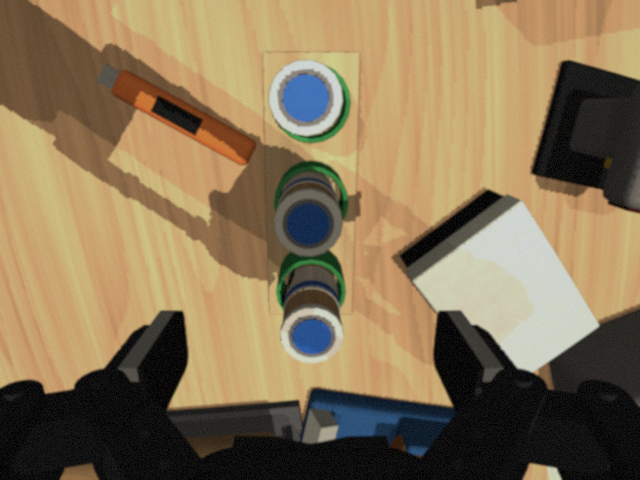

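```bash
python3 - <<'E'
from h import *
import pickle
w=pickle.load(open("w5.pkl","rb"));a,b=pickle.load(open("c0.pkl","rb"))
print("box corner",atz(w,(580,145),.09),atz(w,(565,325),.0)); 
print("pot top", tri([(a,(500,241)),(b,(257.5,194))]), "pot bottom front", atz(b,(258,223),0),atz(a,(493,274),0))
to((.385,.362,.27),0)
E
```

```text
box corner [0.32338946 0.44294873 0.09      ] [5.27698635e-01 5.19279177e-01 5.55111512e-17]
pot top [0.5486672  0.40246861 0.10243542] pot bottom front [0.5381353 0.3849201 0.       ] [0.5745228  0.40792853 0.        ]
shift [ 702.7 -125.    -5.1] turn [-0.    -0.    -1.685] rows 12
```

```bash
python3 - <<'E'
from h import *
to((.385,.362,.27),-.6)
E
```

```text
shift [ 702.7 -125.    -5.1] turn [-0.    -0.    -1.085] rows 12
```

```bash
python3 -m crank '703 -125 -5 0 0 -1.085 0;703 -125 -5 0 0 -1.085 0;703 -125 -5 0 0 -1.085 0;703 -125 -5 0 0 -1.085 0;703 -125 -5 0 0 -1.085 0;703 -125 -5 0 0 -1.085 0;703 -125 -5 0 0 -1.085 0;703 -125 -5 0 0 -1.085 0;703 -125 -5 0 0 -1.085 0;703 -125 -5 0 0 -1.085 0;703 -125 -5 0 0 -1.085 0;703 -125 -5 0 0 -1.085 0;703 -125 -5 0 0 -1.085 0;703 -125 -5 0 0 -1.085 0;703 -125 -5 0 0 -1.085 0;703 -125 -5 0 0 -1.085 0'
python3 - <<'E'
from h import *
c=cam("wrist");cv2.imwrite("pics/w12.png",c["img"]);import pickle; pickle.dump(c,open("w12.pkl","wb"))
s,M=pose();print(s["tool_pos"],yaw())
E
```

```text
time: 33.12
tool_pos: [0.3856, 0.361, 0.2703]
tcp_rot: [0.93, 3.001, 0.0]
wrist_force: [0.3, 0.0, -0.8]
width: 0.998
[0.38559306 0.36121693 0.2704704 ] -0.6012196341576928
```

View pics/w12.png

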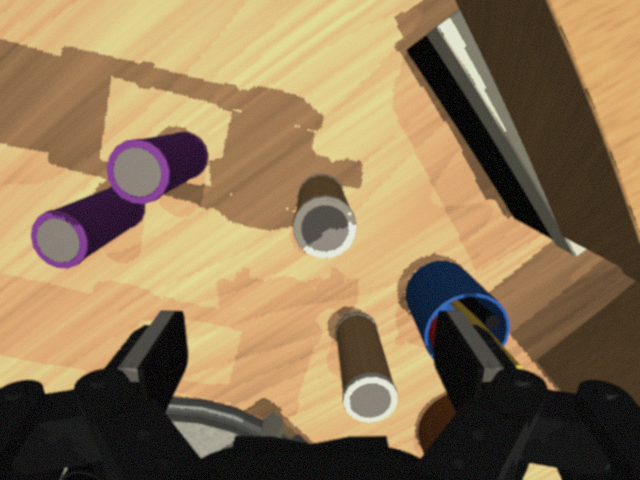

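Tube B's cap is at (325,227), clear of the pot at (455,290) and the box. The purple tubes are at (140,172) and (60,240).

```bash
python3 - <<'E'
from h import *
import pickle
c=pickle.load(open("w12.pkl","rb"));B=atz(c,(325,227),.12);C=atz(c,(370,399),.12);P=atz(c,(467,325),.13);print(B,C,P)
s,M=pose()
Bc=B[:2]-M[:2,0]*.002   # usual wrist bias: true lies 2 mm farther along -tool x
print(Bc);to((Bc[0],Bc[1],.068),-.6)
E
```

```text
[0.39650689 0.36534224 0.12      ] [0.53927859 0.31427127 0.12      ] [0.51799158 0.41235947 0.13      ]
[0.39815619 0.36421094]
shift [ -8.6   9.5 202.5] turn [ 0.     0.    -0.001] rows 4
```

```bash
python3 -m crank '-10 9 60 0 0 0 0;-10 9 110 0 0 0 0;-10 9 160 0 0 0 0;-10 9 190 0 0 0 0;-10 9 203 0 0 0 0;-10 9 203 0 0 0 0;-10 9 203 0 0 0 0;-10 9 203 0 0 0 255;-10 9 203 0 0 0 255;-10 9 203 0 0 0 255;-10 9 203 0 0 0 255;-10 9 203 0 0 0 255;-10 9 203 0 0 0 255' 45
python3 - <<'E'
from h import *
print(read_state()['tool_pos'])
E
python3 -m crank '0 0 -60 0 0 0 255;0 0 -120 0 0 0 255;0 0 -168 0 0 0 255;0 0 -168 0 0 0 255;0 0 -168 0 0 0 255' 45
python3 - <<'E'
from h import *
to((.508,-.016,.235),.1206)
E
```

```text
time: 34.8
tool_pos: [0.3992, 0.3644, 0.0684]
tcp_rot: [0.928, 3.001, 0.002]
wrist_force: [-0.5, 0.2, 6.1]
width: 0.532
[0.39923562 0.36436968 0.06839206]
time: 35.42
tool_pos: [0.398, 0.3634, 0.2343]
tcp_rot: [-0.928, -3.001, 0.002]
wrist_force: [0.5, 0.3, -0.8]
width: 0.532
shift [-304.9 -251.1   -0.5] turn [-0.001 -0.001 -0.72 ] rows 7
```

```bash
python3 -m crank '-305 -251 0 0 0 -0.72 255;-305 -251 0 0 0 -0.72 255;-305 -251 0 0 0 -0.72 255;-305 -251 0 0 0 -0.72 255;-305 -251 0 0 0 -0.72 255;-305 -251 0 0 0 -0.72 255;-305 -251 0 0 0 -0.72 255;-305 -251 0 0 0 -0.72 255;-305 -251 0 0 0 -0.72 255;-305 -251 0 0 0 -0.72 255;-305 -251 0 0 0 -0.72 255' 45
python3 - <<'E'
from h import *
to((.508,-.0155,.162),.1206)
E
```

```text
time: 36.8
tool_pos: [0.5084, -0.0143, 0.235]
tcp_rot: [0.192, -3.135, -0.0]
wrist_force: [-0.1, -0.1, -0.6]
width: 0.529
shift [ 0.5 -1.2 73. ] turn [ 0.    -0.     0.002] rows 2
```

```bash
python3 -m crank '0 -1 40 0 0 0 255;0 -1 73 0 0 0 255;0 -1 73 0 0 0 255;0 -1 73 0 0 0 255;0 -1 73 0 0 0 255' 45
cat > align.py <<'E'
from h import *
import pickle,sys
name=sys.argv[1]
c=cam("wrist"); s,M=pose(); t=s["tool_pos"]; print(t)
pickle.dump(c,open("al.pkl","wb"))
F=np.array([.5059,-.0164,.083])
c["img"]=np.clip(c["img"].astype(float)*4,0,255).astype(np.uint8)
crop(c,(200,120,440,300),3,name,[(circ(F,.031),(0,255,0)),(circ(F,.027),(0,255,0)),(circ(t+M@[.0,0,.068],.023),(0,0,255))])
E
python3 align.py o21.png
```

```text
time: 37.42
tool_pos: [0.5104, -0.0164, 0.1644]
tcp_rot: [-0.189, 3.132, -0.001]
wrist_force: [-0.0, -0.7, -0.7]
width: 0.528
[ 0.51022885 -0.0164621   0.1642581 ]
```

View pics/o21.png

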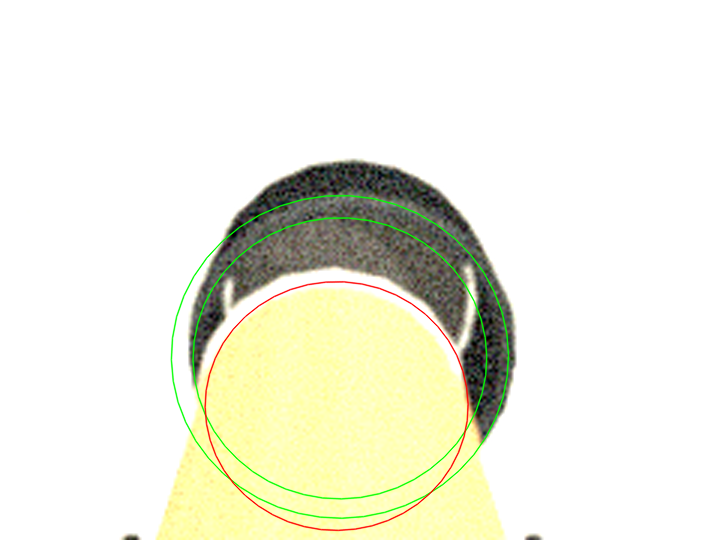

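```bash
python3 -m crank '2 2.5 0 0 0 0 255;2 2.5 15 0 0 0 255;2 2.5 30 0 0 0 255;2 2.5 45 0 0 0 255;2 2.5 56 0 0 0 255;2 2.5 56 0 0 0 255;2 2.5 56 0 0 0 255' 45
python3 - <<'E'
from h import *
print(pose()[0]["tool_pos"])
c=cam("side");crop(c,(270,190,370,310),5,"o22.png")
E
```

```text
time: 38.35
tool_pos: [0.5067, -0.0143, 0.106]
tcp_rot: [-0.189, 3.136, -0.0]
wrist_force: [0.7, 0.1, -1.7]
width: 0.532
[ 0.5067381  -0.01431699  0.10598349]
```

View pics/o22.png

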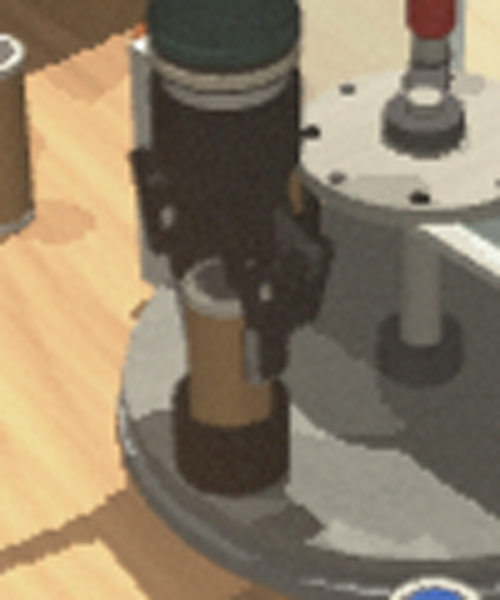

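```bash
python3 -m crank '0 0 0 0 0 0 0;0 0 0 0 0 0 0;0 0 0 0 0 0 0;0 0 -50 0 0 0 0;0 0 -100 0 0 0 0;0 0 -160 0 0 0 0;0 0 -187 0 0 0 0;0 0 -187 0 0 0 0;0 0 -187 0 0 0 0'
python3 - <<'E'
from h import *
c=cam("side");crop(c,(270,160,430,310),4,"o23.png")
to((.6765,.0468,.293),.1206)
E
```

```text
time: 39.52
tool_pos: [0.5058, -0.0142, 0.2918]
tcp_rot: [0.189, -3.134, -0.0]
wrist_force: [-0.8, -0.3, -0.4]
width: 0.998
shift [-177.2   40.    -2.5] turn [ 0.001 -0.003 -0.   ] rows 3
```

View pics/o23.png

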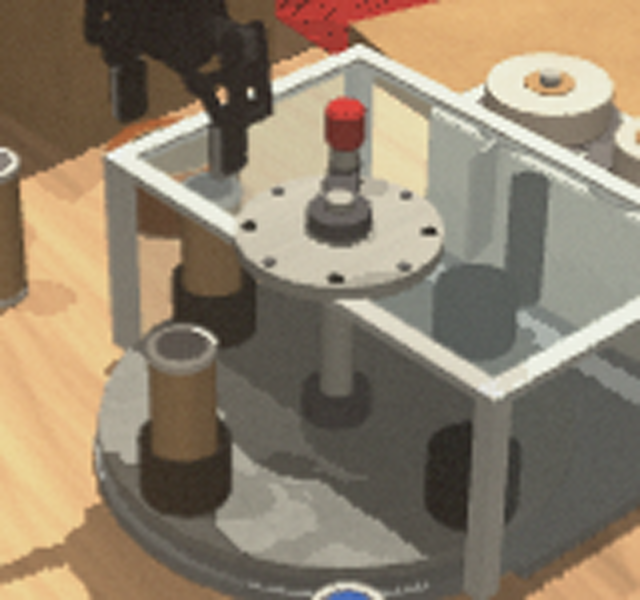

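```bash
python3 -m crank '-177 40 -3 0 0 0 0;-177 40 -3 0 0 0 0;-177 40 -3 0 0 0 0;-177 40 -3 0 0 0 0;-177 40 -3 0 0 0 0;-177 40 30 0 0 0 0;-177 40 60 0 0 0 0;-177 40 73 0 0 0 0;-177 40 73 0 0 0 0;-177 40 73 0 0 0 0'
python3 - <<'E'
from h import *
print(pose()[0]["tool_pos"])
c=cam("side");crop(c,(290,130,430,260),4,"k8.png")
E
```

```text
time: 40.83
tool_pos: [0.678, 0.0465, 0.2222]
tcp_rot: [-0.188, 3.133, -0.0]
wrist_force: [0.6, -0.1, -0.2]
width: 1.004
[0.67804651 0.04653793 0.22222131]
```

View pics/k8.png

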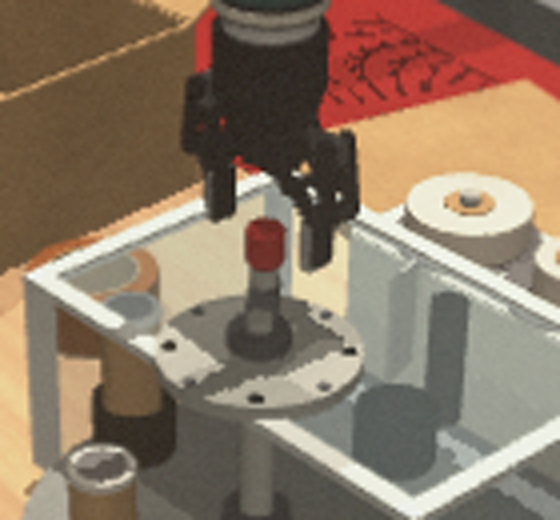

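```bash
python3 -m crank '1 0 4 0 0 0 255;1 0 4 0 0 0 255;1 0 4 0 0 0 255;1 0 4 0 0 0 255;1 0 4 0 0 0 255;1 0 4 0 0 0 255;1 0 4 0 0 0 255' 60; python3 - <<'E'
from h import *
s,M=pose();print(s["tool_pos"],s["wrist_force"],s["width"]*85)
E
python3 -m crank '0 0 -4 0 0 0 255;0 0 -8 0 0 0 255;0 0 -12 0 0 0 255;0 0 -12 0 0 0 255;0 0 -12 0 0 0 255' 60; python3 - <<'E'
from h import *
s,M=pose();print(s["tool_pos"],s["wrist_force"],s["width"]*85)
c=cam("side");crop(c,(290,130,430,260),4,"k9.png")
E
```

```text
time: 41.75
tool_pos: [0.6766, 0.0468, 0.2166]
tcp_rot: [-0.189, 3.136, 0.0]
wrist_force: [-0.7, 2.1, 2.7]
width: 0.31
[0.67655271 0.0468095  0.2165704 ] [-0.72539558  2.07832451  2.67653075] 26.354235604753214
time: 42.38
tool_pos: [0.6762, 0.047, 0.2265]
tcp_rot: [0.189, -3.134, -0.001]
wrist_force: [4.6, 2.7, -9.6]
width: 0.301
[0.67622541 0.04695412 0.22653632] [ 4.60371294  2.70836259 -9.61312167] 25.55371376311057
```

View pics/k9.png

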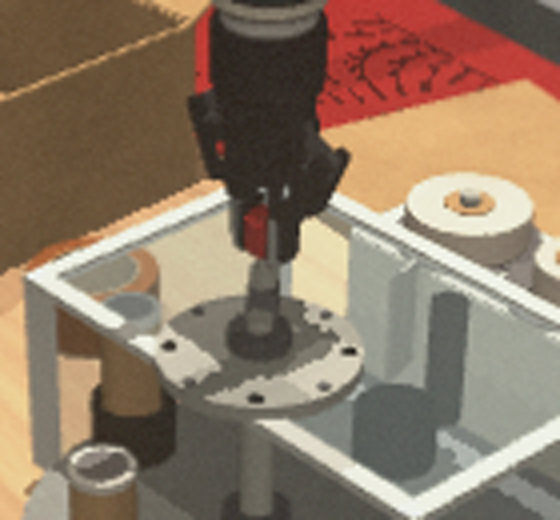

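```bash
python3 -m crank '-2.7 -3 -1 0 0 0 255;-5.2 -5.9 -1 0 0 0 255;-9.4 -12.4 -1 0 0 0 255;-12.8 -19.5 -1 0 0 0 255;-15.3 -26.9 -1 0 0 0 255;-16.8 -34.6 -1 0 0 0 255;-17.2 -42.4 -1 0 0 0 255;-16.7 -50.3 -1 0 0 0 255;-15 -58 -1 0 0 0 255;-12.5 -65.4 -1 0 0 0 255;-9 -72.4 -1 0 0 0 255;-4.6 -79 -1 0 0 0 255;-2 -82 -1 0 0 0 255;0.6 -84.9 -1 0 0 0 255;0.6 -84.9 -1 0 0 0 255;0.6 -84.9 -1 0 0 0 255' 60; python3 - <<'E'
from h import *
s,M=pose();print(s["tool_pos"],s["wrist_force"],s["width"]*85)
c=cam("side");crop(c,(270,130,430,310),4,"k10.png")
yw=.1125;a=np.radians(-45)+yw;print("want",.6396+.06*np.cos(a),-.0004+.06*np.sin(a))
E
```

```text
time: 44.42
tool_pos: [0.685, -0.0378, 0.2288]
tcp_rot: [0.189, -3.133, 0.0]
wrist_force: [-4.6, 1.1, -11.1]
width: 0.307
[ 0.68498334 -0.03783883  0.22875385] [ -4.61146869   1.11089107 -11.11204385] 26.08186456088299
want 0.6865211194648757 -0.037795301150851265
```

View pics/k10.png

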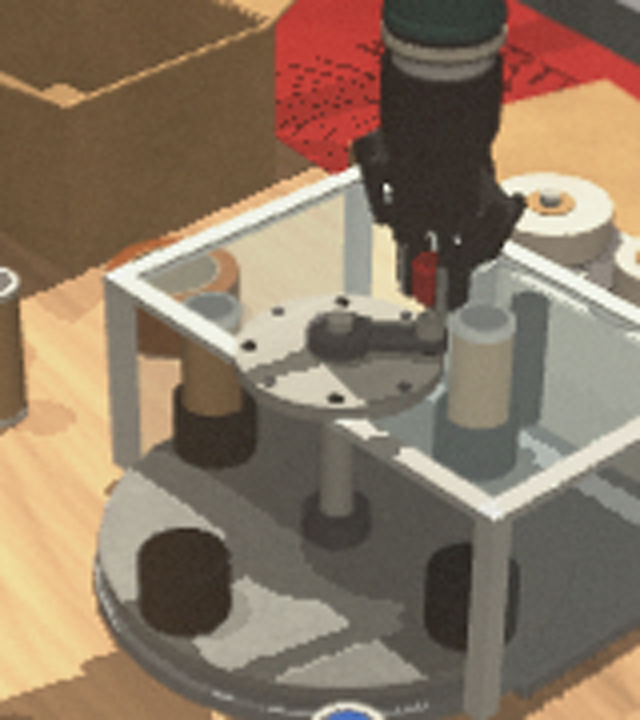

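```bash
python3 -m crank '-1 0.3 0 0 0 0 255;-1 0.3 4 0 0 0 255;-1 0.3 8 0 0 0 255;-1 0.3 12 0 0 0 255;-1 0.3 14 0 0 0 255;-1 0.3 14 0 0 0 255;-1 0.3 14 0 0 0 255' 60; python3 - <<'E'
from h import *
s,M=pose();print(s["tool_pos"],s["wrist_force"],s["width"]*85)
E
```

```text
time: 45.35
tool_pos: [0.6865, -0.0362, 0.2167]
tcp_rot: [0.189, -3.135, -0.002]
wrist_force: [-7.8, 3.8, -4.3]
width: 0.304
[ 0.68646616 -0.03616593  0.21668789] [-7.80318797  3.80039048 -4.28800724] 25.874838795720148
```

```bash
python3 -m crank '0 -1 1 0 0 0 255;0 -1 1 0 0 0 255;0 -1 1 0 0 0 0;0 -1 1 0 0 0 0;0 -1 1 0 0 0 0;0 -1 1 0 0 0 0;0 -1 -50 0 0 0 0;0 -1 -80 0 0 0 0;0 -1 -80 0 0 0 0;0 -1 -80 0 0 0 0' 60; python3 - <<'E'
from h import *
a=-np.pi/4+.1125;K=np.array([.6396+.06*np.cos(a),-.0004+.06*np.sin(a),.249])
ov=[(circ(K,.014),(0,255,0)),(circ(K+[0,0,.007],.014),(255,255,0)),(circ((.6396,-.0004,.189),.07),(255,0,0))]
c=cam("wrist");crop(c,(200,120,520,370),2.5,"k11.png",ov)
c=cam("side");crop(c,(290,130,430,260),5,"k12.png",ov[:2])
c=cam("scene");crop(c,(290,190,430,320),5,"k13.png",ov[:2])
E
```

```text
time: 46.6
tool_pos: [0.6868, -0.0384, 0.2944]
tcp_rot: [0.188, -3.135, -0.0]
wrist_force: [-0.6, -0.1, -0.6]
width: 0.999
```

View pics/k11.png

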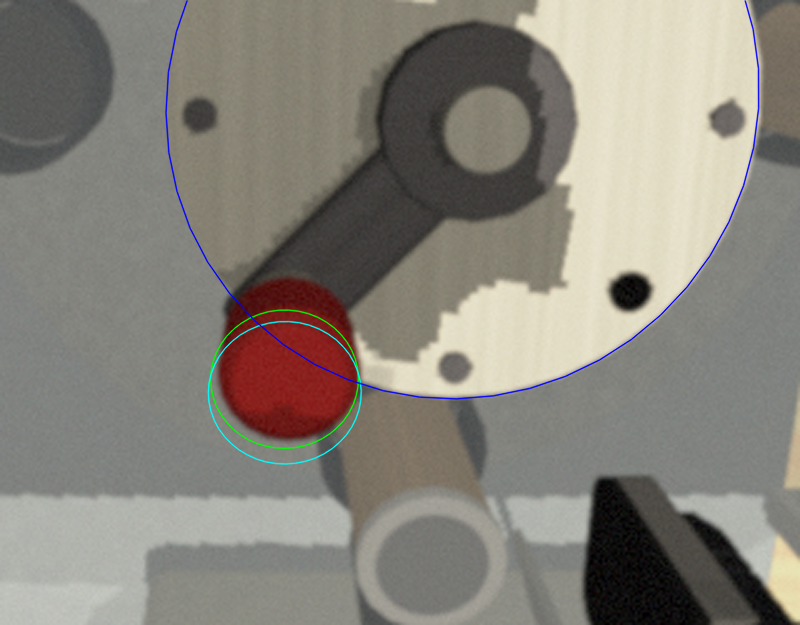

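View pics/k12.png

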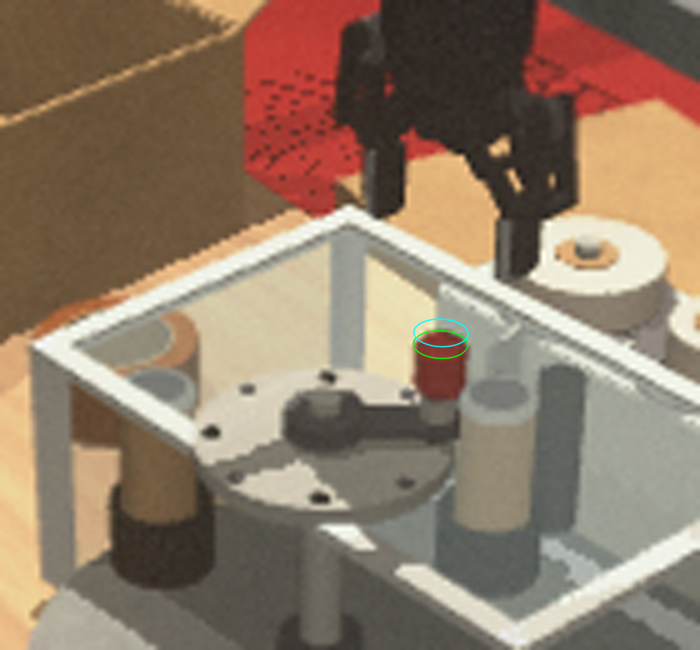

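```bash
python3 - <<'E'
from h import *
to((.530,.300,.29),-1.0); print(read_state()["q"])
E
```

```text
shift [114.5 354.6   3.6] turn [-1.00e-03 -3.00e-03  1.12e+00] rows 6
[-9.20077727e-02  2.60401470e-01  1.49602731e+00 -5.24500561e-05
  1.38863111e+00 -1.78296323e+00]
```

```bash
python3 -m crank '114 354 0 0 0 1.12 0;114 354 0 0 0 1.12 0;114 354 0 0 0 1.12 0;114 354 0 0 0 1.12 0;114 354 0 0 0 1.12 0;114 354 0 0 0 1.12 0;114 354 0 0 0 1.12 0;114 354 0 0 0 1.12 0;114 354 0 0 0 1.12 0;114 354 0 0 0 1.12 0' 45
python3 - <<'E'
from h import *
c=cam("wrist");cv2.imwrite("pics/w13.png",c["img"]);import pickle; pickle.dump(c,open("w13.pkl","wb"))
s,M=pose();print(s["tool_pos"],yaw())
c=cam("side");crop(c,(190,120,350,260),5,"o24.png")
E
```

```text
time: 48.0
tool_pos: [0.5319, 0.2984, 0.295]
tcp_rot: [-1.507, -2.756, 0.001]
wrist_force: [-0.3, 0.2, 0.1]
width: 1.0
[0.53198423 0.29844004 0.29508532] -1.0011381731217375
```

View pics/w13.png

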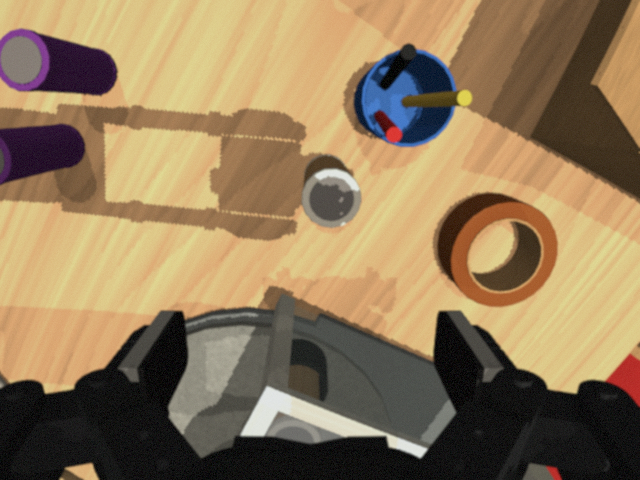

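View pics/o24.png

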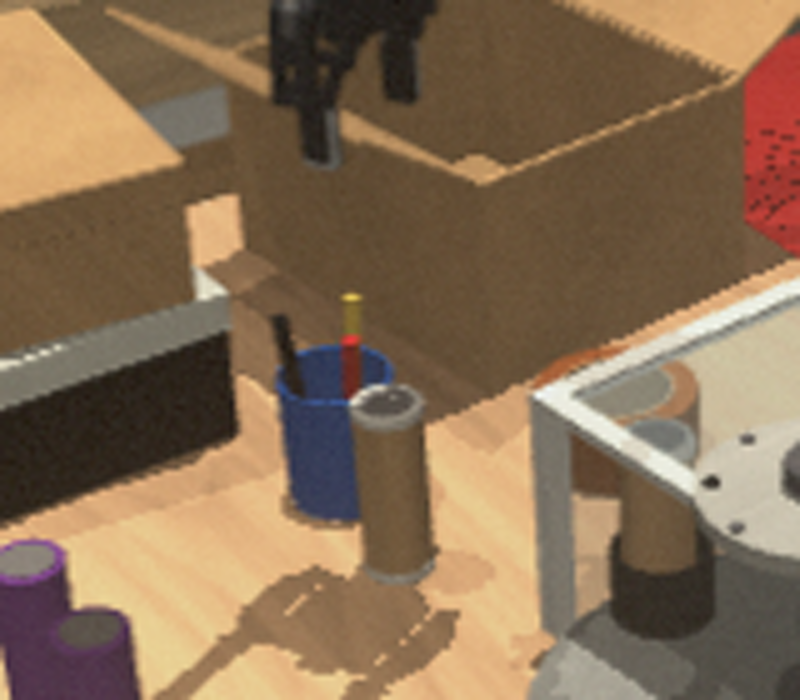

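```bash
python3 - <<'E'
from h import *
import pickle
c=pickle.load(open("w13.pkl","rb"));C=atz(c,(332,198),.12);print(C)
s,M=pose();Cc=C[:2]-M[:2,0]*.002
print(Cc);to((Cc[0],Cc[1],.078),-1.0)
E
```

```text
[0.54021945 0.31478725 0.12      ]
[0.54129815 0.31310308]
shift [  7.2  15.7 217.2] turn [-0.     0.    -0.001] rows 4
```

```bash
python3 -m crank '7 16 60 0 0 0 0;7 16 120 0 0 0 0;7 16 170 0 0 0 0;7 16 205 0 0 0 0;7 16 217 0 0 0 0;7 16 217 0 0 0 0;7 16 217 0 0 0 0;7 16 217 0 0 0 255;7 16 217 0 0 0 255;7 16 217 0 0 0 255;7 16 217 0 0 0 255;7 16 217 0 0 0 255;7 16 217 0 0 0 255' 45
python3 - <<'E'
from h import *
print(read_state()['tool_pos'])
E
python3 -m crank '0 0 -60 0 0 0 255;0 0 -120 0 0 0 255;0 0 -168 0 0 0 255;0 0 -168 0 0 0 255;0 0 -168 0 0 0 255' 45
python3 - <<'E'
from h import *
print(read_state()['q'])
to((.45,.22,.246),-.3);to((.508,-.016,.246),.1206)
E
```

```text
time: 49.72
tool_pos: [0.5416, 0.3142, 0.0796]
tcp_rot: [1.506, 2.757, 0.002]
wrist_force: [-1.4, -1.1, 6.7]
width: 0.531
[0.54162971 0.31419395 0.07956044]
time: 50.35
tool_pos: [0.5406, 0.3137, 0.2453]
tcp_rot: [-1.505, -2.757, 0.002]
wrist_force: [0.4, -0.5, -1.9]
width: 0.524
[ 4.85945511e-01  1.62924483e-01  1.69935609e+00 -4.01553805e-06
  1.28064164e+00 -8.51448962e-02]
shift [ -29.9 -126.8   -0.6] turn [-0.001 -0.001 -0.7  ] rows 4
shift [-259.8 -205.6   -0.5] turn [-1.00e-03 -1.00e-03 -1.12e+00] rows 6
```

```bash
python3 -m crank '-30 -127 0 0 0 -0.7 255;-30 -127 0 0 0 -0.7 255;-30 -127 0 0 0 -0.7 255;-260 -206 0 0 0 -1.12 255;-260 -206 0 0 0 -1.12 255;-260 -206 0 0 0 -1.12 255;-260 -206 0 0 0 -1.12 255;-260 -206 0 0 0 -1.12 255;-260 -206 0 0 0 -1.12 255;-260 -206 0 0 0 -1.12 255;-260 -206 0 0 0 -1.12 255;-260 -206 0 0 0 -1.12 255;-260 -206 0 0 0 -1.12 255' 45
python3 - <<'E'
from h import *
to((.508,-.0155,.174),.1206)
E
```

```text
time: 51.98
tool_pos: [0.5084, -0.0155, 0.2464]
tcp_rot: [-0.19, 3.135, -0.0]
wrist_force: [-0.2, -0.6, -2.2]
width: 0.527
shift [ 0.4  0.  72.4] turn [-0.     0.     0.001] rows 2
```

```bash
python3 -m crank '0 0 40 0 0 0 255;0 0 72 0 0 0 255;0 0 72 0 0 0 255;0 0 72 0 0 0 255;0 0 72 0 0 0 255' 45
sed -i 's/\.068\]/.079]/' align.py; python3 align.py o25.png
```

```text
time: 52.6
tool_pos: [0.5099, -0.0162, 0.1764]
tcp_rot: [-0.189, 3.132, -0.001]
wrist_force: [1.3, 0.3, -0.8]
width: 0.523
[ 0.50972292 -0.01621415  0.17620832]
```

View pics/o25.png

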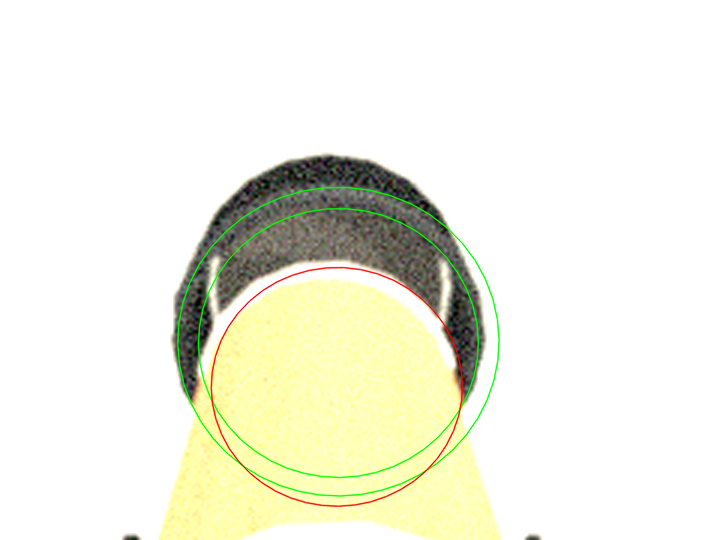

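```bash
python3 -m crank '2.5 -0.5 0 0 0 0 255;2.5 -0.5 15 0 0 0 255;2.5 -0.5 30 0 0 0 255;2.5 -0.5 45 0 0 0 255;2.5 -0.5 56 0 0 0 255;2.5 -0.5 56 0 0 0 255;2.5 -0.5 56 0 0 0 255' 45
python3 - <<'E'
from h import *
print(pose()[0]["tool_pos"])
c=cam("side");crop(c,(270,190,370,310),5,"o26.png")
E
```

```text
time: 53.52
tool_pos: [0.5058, -0.0169, 0.1178]
tcp_rot: [0.189, -3.135, -0.0]
wrist_force: [-0.1, 0.1, -0.2]
width: 0.533
[ 0.50580274 -0.0169036   0.11777063]
```

View pics/o26.png

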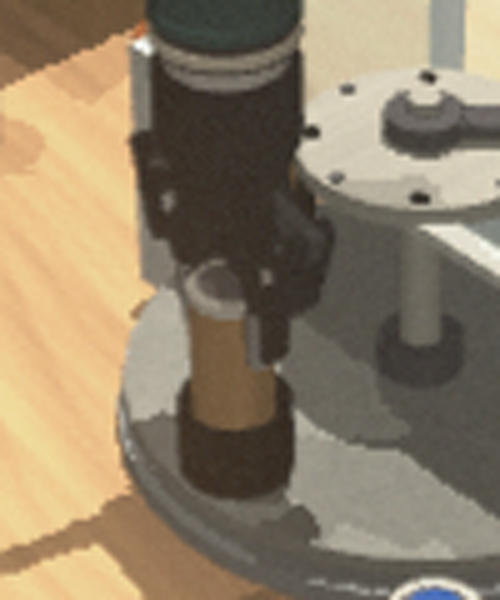

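```bash
python3 -m crank '0 0 0 0 0 0 0;0 0 0 0 0 0 0;0 0 0 0 0 0 0;0 0 -50 0 0 0 0;0 0 -100 0 0 0 0;0 0 -160 0 0 0 0;0 0 -175 0 0 0 0;0 0 -175 0 0 0 0;0 0 -175 0 0 0 0'
python3 - <<'E'
from h import *
c=cam("side");crop(c,(270,160,430,310),4,"o27.png")
to((.6865,-.0378,.294),.1206)
E
```

```text
time: 54.7
tool_pos: [0.5047, -0.0168, 0.2909]
tcp_rot: [0.188, -3.132, -0.001]
wrist_force: [-0.3, -0.3, -0.8]
width: 1.0
shift [-178.1  -42.7   -4.3] turn [ 0.001 -0.004 -0.   ] rows 3
```

View pics/o27.png

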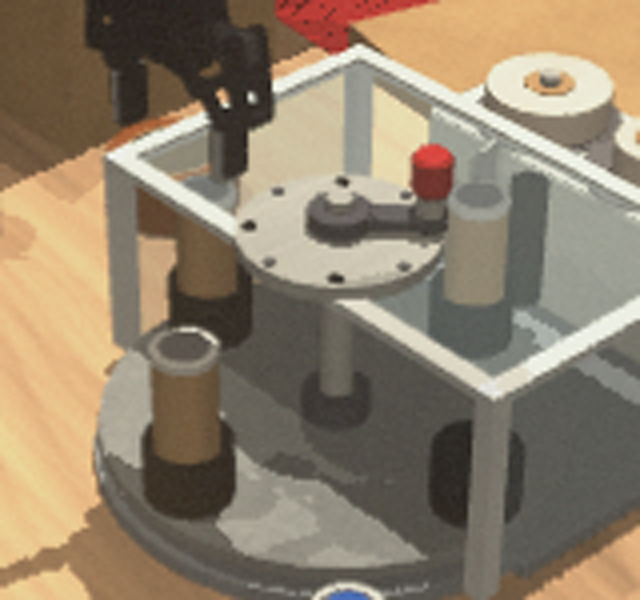

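```bash
python3 -m crank '-178 -43 -4 0 0 0 0;-178 -43 -4 0 0 0 0;-178 -43 -4 0 0 0 0;-178 -43 -4 0 0 0 0;-178 -43 -4 0 0 0 0;-178 -43 30 0 0 0 0;-178 -43 60 0 0 0 0;-178 -43 73 0 0 0 0;-178 -43 74 0 0 0 0;-178 -43 74 0 0 0 0'
python3 - <<'E'
from h import *
print(pose()[0]["tool_pos"])
c=cam("side");crop(c,(290,130,430,260),4,"k14.png")
E
```

```text
time: 56.0
tool_pos: [0.6883, -0.0383, 0.2211]
tcp_rot: [-0.189, 3.133, -0.001]
wrist_force: [0.2, 0.3, -0.1]
width: 0.997
[ 0.68832033 -0.03831318  0.22114629]
```

View pics/k14.png

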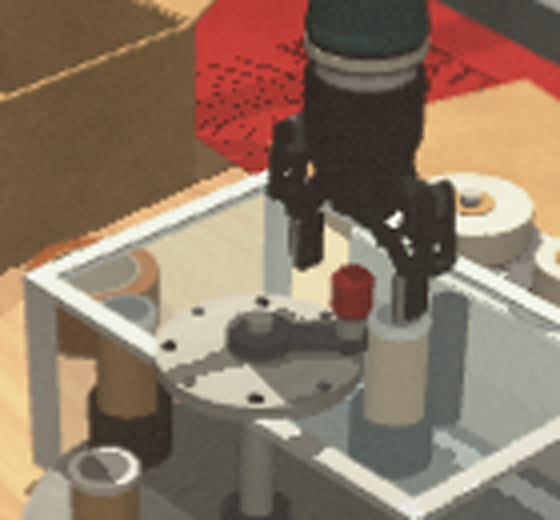

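```bash
python3 -m crank '1 0 3 0 0 0 255;1 0 3 0 0 0 255;1 0 3 0 0 0 255;1 0 3 0 0 0 255;1 0 3 0 0 0 255;1 0 3 0 0 0 255;1 0 3 0 0 0 255' 60; python3 - <<'E'
from h import *
s,M=pose();print(s["tool_pos"],s["wrist_force"],s["width"]*85)
E
python3 -m crank '0 0 -4 0 0 0 255;0 0 -8 0 0 0 255;0 0 -12 0 0 0 255;0 0 -12 0 0 0 255;0 0 -12 0 0 0 255' 60; python3 - <<'E'
from h import *
s,M=pose();print(s["tool_pos"],s["wrist_force"],s["width"]*85)
c=cam("side");crop(c,(290,130,430,260),4,"k15.png")
E
```

```text
time: 56.92
tool_pos: [0.6862, -0.0373, 0.2168]
tcp_rot: [0.189, -3.135, -0.003]
wrist_force: [-4.0, 3.8, 3.7]
width: 0.307
[ 0.68624254 -0.03730541  0.21683828] [-3.96963714  3.80018415  3.68817259] 26.07094445596421
time: 57.55
tool_pos: [0.6855, -0.0382, 0.227]
tcp_rot: [0.188, -3.132, -0.001]
wrist_force: [-3.6, 3.8, -9.3]
width: 0.304
[ 0.68553094 -0.0381609   0.22702849] [-3.59548035  3.80652729 -9.27700315] 25.862971064920842
```

View pics/k15.png

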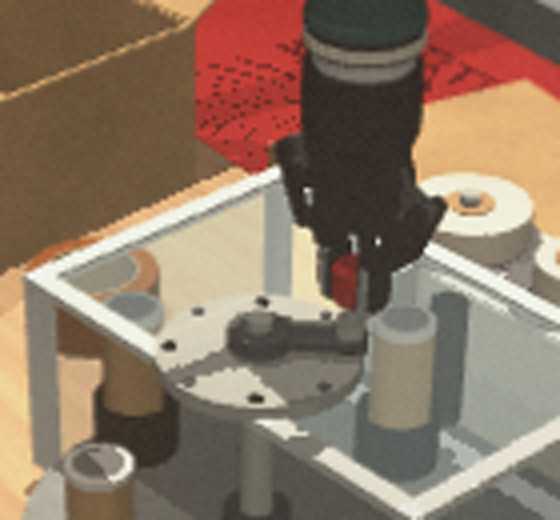

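```bash
python3 -m crank '3 -2.7 -1 0 0 0 255;5.9 -5.2 -1 0 0 0 255;12.4 -9.4 -1 0 0 0 255;19.5 -12.8 -1 0 0 0 255;26.9 -15.3 -1 0 0 0 255;34.6 -16.8 -1 0 0 0 255;42.4 -17.2 -1 0 0 0 255;50.3 -16.7 -1 0 0 0 255;58 -15 -1 0 0 0 255;65.4 -12.5 -1 0 0 0 255;72.4 -9 -1 0 0 0 255;79 -4.6 -1 0 0 0 255;82 -2 -1 0 0 0 255;84.9 0.6 -1 0 0 0 255;84.9 0.6 -1 0 0 0 255;84.9 0.6 -1 0 0 0 255' 60; python3 - <<'E'
from h import *
s,M=pose();print(s["tool_pos"],s["wrist_force"],s["width"]*85)
c=cam("side");crop(c,(270,130,430,310),4,"k16.png")
yw=.1125;a=np.radians(-135)+yw;p=np.array((.6396+.06*np.cos(a),-.0004+.06*np.sin(a),s["tool_pos"][2]));print("want",p);to(p)
E
```

```text
time: 59.6
tool_pos: [0.6033, -0.0475, 0.2294]
tcp_rot: [-0.189, 3.134, 0.001]
wrist_force: [2.0, 4.8, -9.9]
width: 0.304
[ 0.60329391 -0.04751796  0.22942488] [ 1.95221773  4.84337223 -9.92663691] 25.874767114413253
want [ 0.6022047  -0.04732112  0.22942488]
shift [ 1.   0.3 -0. ] turn [0. 0. 0.] rows 1
```

View pics/k16.png

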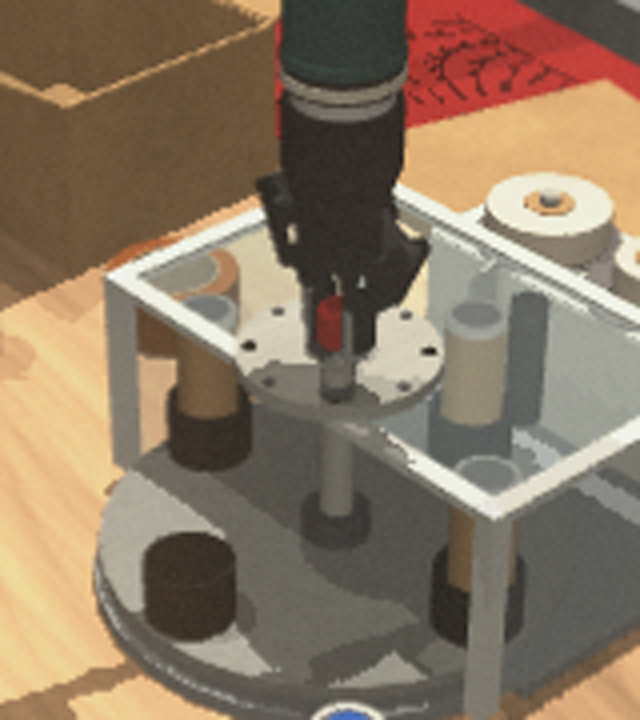

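```bash
python3 -m crank '1 0.3 0 0 0 0 255;1 0.3 4 0 0 0 255;1 0.3 8 0 0 0 255;1 0.3 12 0 0 0 255;1 0.3 14 0 0 0 255;1 0.3 14 0 0 0 255;1 0.3 14 0 0 0 255' 60; python3 - <<'E'
from h import *
s,M=pose();print(s["tool_pos"],s["wrist_force"],s["width"]*85)
E
```

```text
time: 60.52
tool_pos: [0.6032, -0.0474, 0.217]
tcp_rot: [-0.188, 3.131, 0.0]
wrist_force: [2.7, 4.9, -5.9]
width: 0.306
[ 0.60324333 -0.04744801  0.2169897 ] [ 2.68162268  4.91581943 -5.89085002] 26.034589272597504
```

```bash
python3 -m crank '0.5 0 1 0 0 0 255;0.5 0 1 0 0 0 255;0.5 0 1 0 0 0 0;0.5 0 1 0 0 0 0;0.5 0 1 0 0 0 0;0.5 0 1 0 0 0 0;0.5 0 -50 0 0 0 0;0.5 0 -80 0 0 0 0;0.5 0 -80 0 0 0 0;0.5 0 -80 0 0 0 0' 60; python3 - <<'E'
from h import *
a=-3*np.pi/4+.1125;K=np.array([.6396+.06*np.cos(a),-.0004+.06*np.sin(a),.249])
ov=[(circ(K,.014),(0,255,0)),(circ(K+[0,0,.007],.014),(255,255,0)),(circ((.6396,-.0004,.189),.07),(255,0,0))]
c=cam("wrist");crop(c,(200,120,520,370),2.5,"k17.png",ov)
c=cam("side");crop(c,(290,130,430,260),5,"k18.png",ov[:2])
E
```

```text
time: 61.78
tool_pos: [0.6004, -0.0479, 0.2942]
tcp_rot: [0.189, -3.135, -0.0]
wrist_force: [-0.3, -0.9, -0.1]
width: 1.0
```

View pics/k17.png

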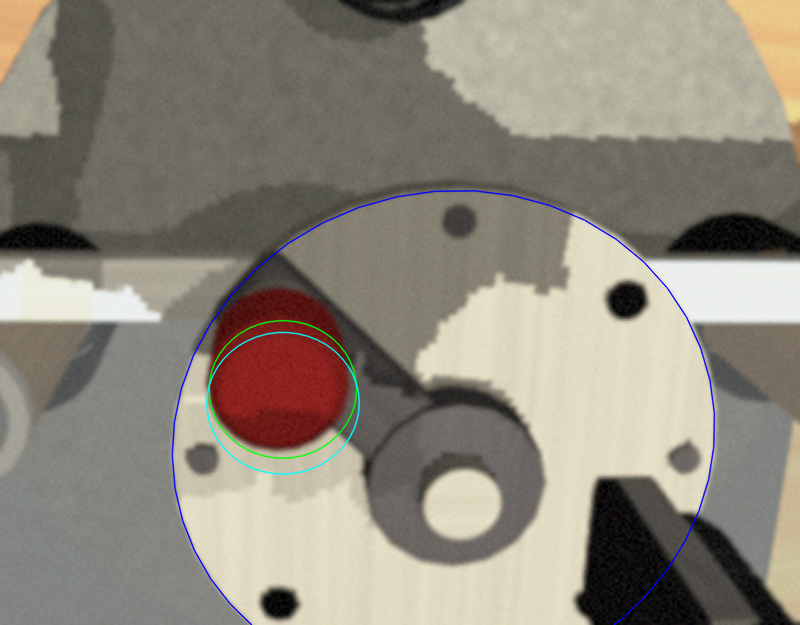

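View pics/k18.png

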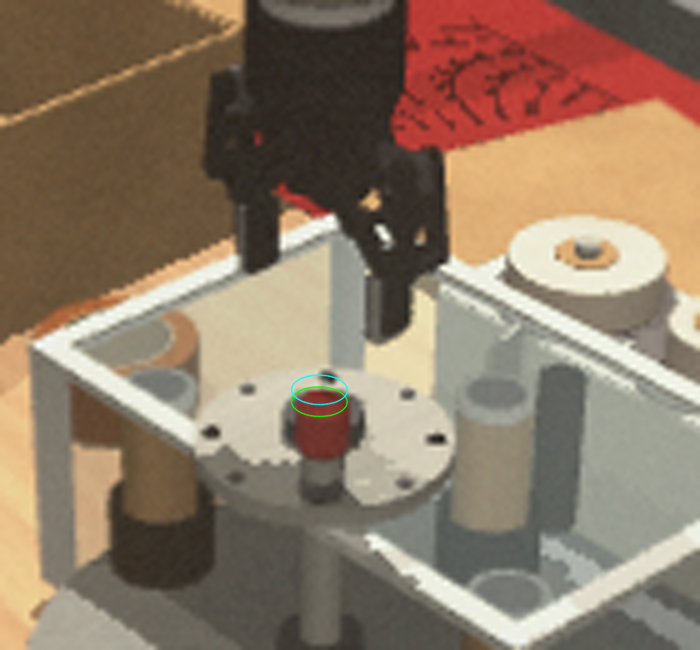

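```bash
python3 -m crank '150 -20 -60 0 0 0 0;150 -20 -60 0 0 0 0;150 -20 -60 0 0 0 0;150 -20 -60 0 0 0 0;150 -20 -60 0 0 0 0;150 -20 -60 0 0 0 0'; python3 - <<'E'
from h import *
import pickle
a0,b0=pickle.load(open("c0.pkl","rb"))
def K(d): 
    a=np.radians(d)+.1125; return np.array([.6396+.06*np.cos(a),-.0004+.06*np.sin(a),.249])
b=cam("side");a=cam("scene");w=cam("wrist")
cv2.imwrite("pics/f_side.png",b["img"]);cv2.imwrite("pics/f_scene.png",a["img"]);cv2.imwrite("pics/f_wrist.png",w["img"])
ims=[]
for c,d in ((b0,135),(b,-135),(a0,135),(a,-135)):
    u=proj(c,K(d))[0]; x,y=int(u[0])-20,int(u[1])-20
    for ov in ([],[(circ(K(d),.014),(0,255,0)),(circ(K(d)+[0,0,.007],.014),(255,255,0))]):
        crop(c,(x,y,x+40,y+50),5,"t.png",ov); ims.append(cv2.imread("pics/t.png"))
cv2.imwrite("pics/kcmp.png",np.vstack([np.hstack(ims[:4]),np.hstack(ims[4:])]))
# red centroid vs projected
for c,d in ((b0,135),(b,-135),(a0,135),(a,-135)):
    h=c["img"].astype(int);u=proj(c,K(d))[0];m=(h[:,:,2]>80)&(h[:,:,2]>2.2*h[:,:,1])
    yy,xx=np.nonzero(m);k=(abs(xx-u[0])<14)&(yy-u[1]>-14)&(yy-u[1]<22)
    print(d,c["name"],"centroid-off",(xx[k].mean()-u[0]).round(2),(yy[k].mean()-u[1]).round(2),"top",yy[k].min()-u[1],"bot",yy[k].max()-u[1],k.sum())
E
```

```text
time: 62.62
tool_pos: [0.4547, -0.0854, 0.3538]
tcp_rot: [0.189, -3.134, -0.001]
wrist_force: [-0.4, 1.1, -0.9]
width: 0.996
135 side centroid-off 0.11 2.82 top -1.8531779150208365 bot 10.146822084979163 71
-135 side centroid-off 0.72 1.25 top -1.8230747629169173 bot 8.176925237083083 57
135 scene centroid-off 0.01 1.09 top -4.18771681902146 bot 6.81228318097854 115
-135 scene centroid-off 0.08 1.42 top -4.881257479746694 bot 7.118742520253306 133
```

View pics/kcmp.png

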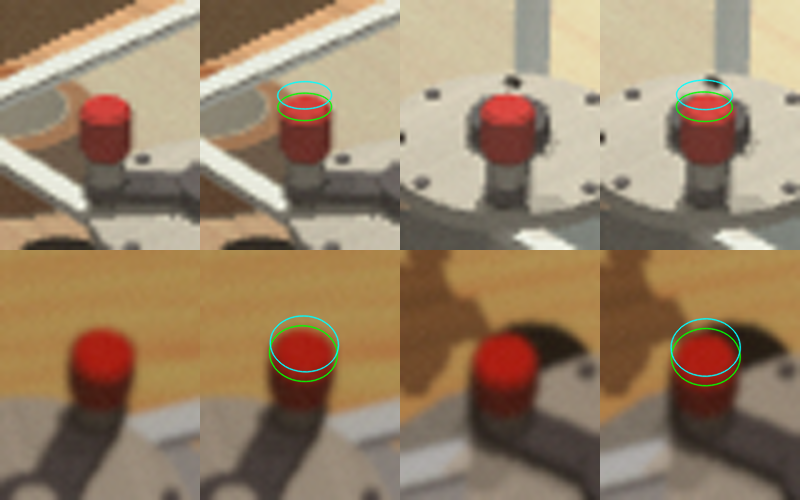

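View pics/f_side.png

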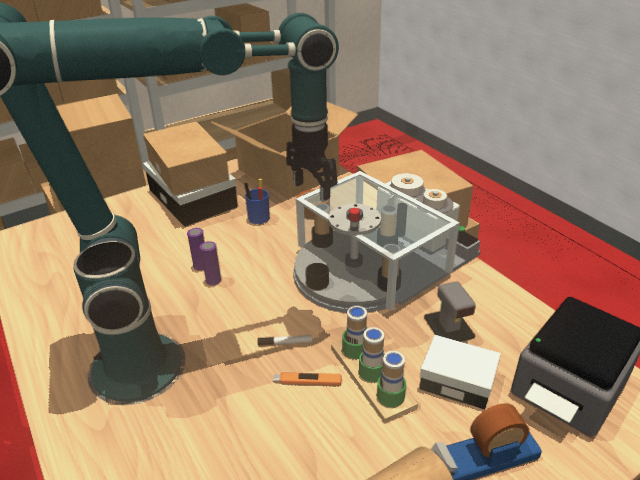

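View pics/f_scene.png

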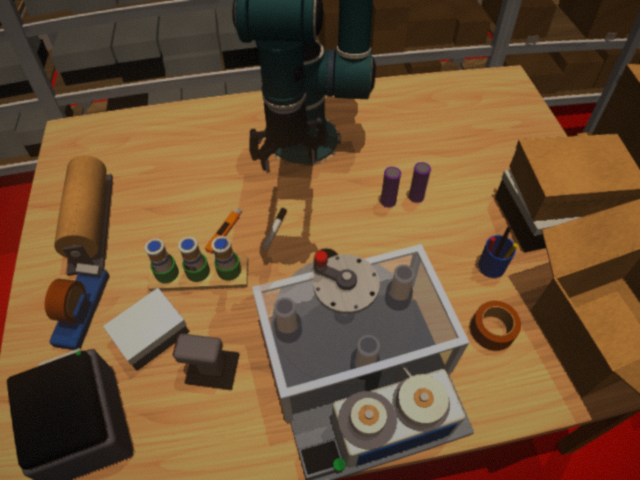

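View pics/f_wrist.png

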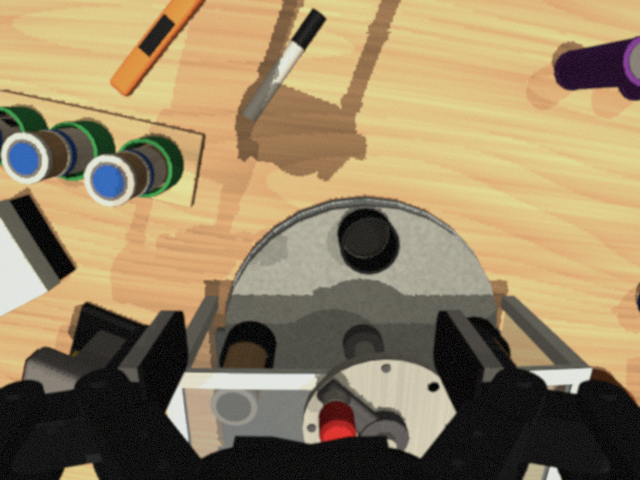

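The side camera puts the knob top at the start (home) height, but the scene camera differs by about 0.7 px, which is about 2 mm. I'll settle it by touching the knob top with shut fingers: home means contact at z ≈ 0.249.

```bash
python3 - <<'E'
from h import *
to((.6022,-.0473,.275),.1206)
E
```

```text
shift [-151.1   20.    79. ] turn [ 0.001 -0.002  0.   ] rows 3
```

```bash
python3 -m crank '-151 20 0 0 0 0 255;-151 20 0 0 0 0 255;-151 20 0 0 0 0 255;-151 20 0 0 0 0 255;-151 20 60 0 0 0 255;-151 20 77 0 0 0 255;-151 20 77 0 0 0 255;-151 20 77 0 0 0 255;-151 20 77 0 0 0 255' 40; python3 - <<'E'
from h import *
print(pose()[0]["tool_pos"])
E
python3 -m crank '0 0 6 0 0 0 255;0 0 12 0 0 0 255;0 0 16 0 0 0 255;0 0 16 0 0 0 255;0 0 16 0 0 0 255'
```

```text
time: 63.9
tool_pos: [0.6031, -0.048, 0.281]
tcp_rot: [-0.188, 3.132, -0.001]
wrist_force: [0.1, 0.8, 0.1]
width: -0.001
[ 0.60308718 -0.04802392  0.28101125]
time: 64.53
tool_pos: [0.602, -0.0478, 0.2622]
tcp_rot: [0.189, -3.136, 0.0]
wrist_force: [-0.3, 0.3, 1.1]
width: -0.0
```

```bash
python3 -m crank '0 0 2 0 0 0 255;0 0 4 0 0 0 255;0 0 6 0 0 0 255;0 0 7 0 0 0 255;0 0 7 0 0 0 255;0 0 7 0 0 0 255'; python3 -m crank '0 0 1 0 0 0 255;0 0 2 0 0 0 255;0 0 3 0 0 0 255;0 0 3 0 0 0 255;0 0 3 0 0 0 255'
```

```text
time: 65.28
tool_pos: [0.602, -0.0478, 0.2553]
tcp_rot: [-0.189, 3.136, 0.0]
wrist_force: [0.4, 0.4, -0.7]
width: -0.001
time: 65.9
tool_pos: [0.602, -0.0478, 0.2523]
tcp_rot: [0.189, -3.136, -0.0]
wrist_force: [-0.2, -0.4, -0.2]
width: 0.001
```

No contact at 0.2523, so the pin isn't resting on the plate (that would put the top at 0.256). I'll continue in 1 mm steps.

```bash
for i in 1 2 3; do :; done; python3 -m crank '0 0 1 0 0 0 255;0 0 1 0 0 0 255;0 0 1 0 0 0 255'; python3 -m crank '0 0 1 0 0 0 255;0 0 1 0 0 0 255;0 0 1 0 0 0 255';python3 -m crank '0 0 1 0 0 0 255;0 0 1 0 0 0 255;0 0 1 0 0 0 255'; python3 -m crank '0 0 1 0 0 0 255;0 0 1 0 0 0 255;0 0 1 0 0 0 255'
```

```text
time: 66.28
tool_pos: [0.6019, -0.0478, 0.2513]
tcp_rot: [0.189, -3.136, 0.0]
wrist_force: [-0.4, -0.5, -0.8]
width: 0.0
time: 66.65
tool_pos: [0.6019, -0.0477, 0.2503]
tcp_rot: [0.189, -3.136, -0.0]
wrist_force: [-0.4, 0.1, -0.8]
width: -0.001
time: 67.03
tool_pos: [0.6019, -0.0478, 0.2493]
tcp_rot: [0.189, -3.136, 0.0]
wrist_force: [0.3, 0.2, 0.5]
width: 0.003
time: 67.4
tool_pos: [0.6021, -0.0477, 0.249]
tcp_rot: [-0.189, 3.135, -0.0]
wrist_force: [-1.9, 0.1, 4.2]
width: -0.001
```

Contact comes at 0.249, so the pin is fully home. I'll retreat and check the rack and tubes one last time.

```bash
python3 -m crank '0 0 -50 0 0 0 255;0 0 -100 0 0 0 0;150 -120 -100 0 0 0 0;150 -120 -100 0 0 0 0;150 -120 -100 0 0 0 0;150 -120 -100 0 0 0 0;150 -120 -100 0 0 0 0;150 -120 -100 0 0 0 0;150 -120 -100 0 0 0 0'
python3 - <<'E'
from h import *
w=cam("wrist");cv2.imwrite("pics/e_w.png",w["img"])
a=cam("scene");b=cam("side")
crop(a,(130,220,480,400),2.2,"e_a.png");crop(b,(280,160,470,420),2.3,"e_b.png")
print(read_state()["time"],read_state()["tool_pos"])
E
```

```text
time: 68.53
tool_pos: [0.4683, -0.184, 0.348]
tcp_rot: [0.192, -3.135, -0.001]
wrist_force: [1.2, 0.4, -0.4]
width: 1.0
68.675 [ 0.4679736  -0.18424355  0.34810383]
```

View pics/e_w.png

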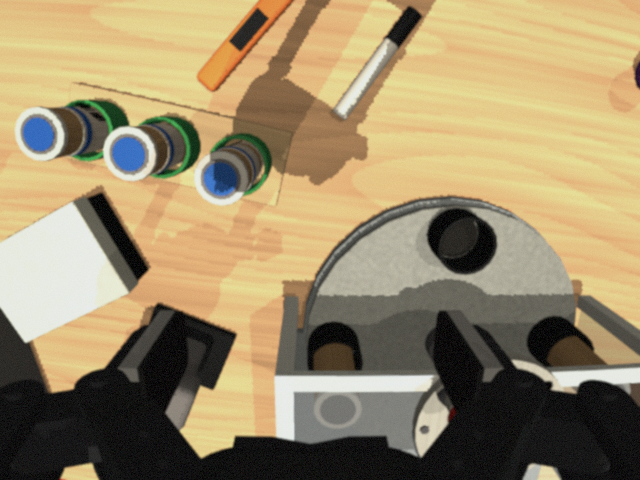

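View pics/e_a.png

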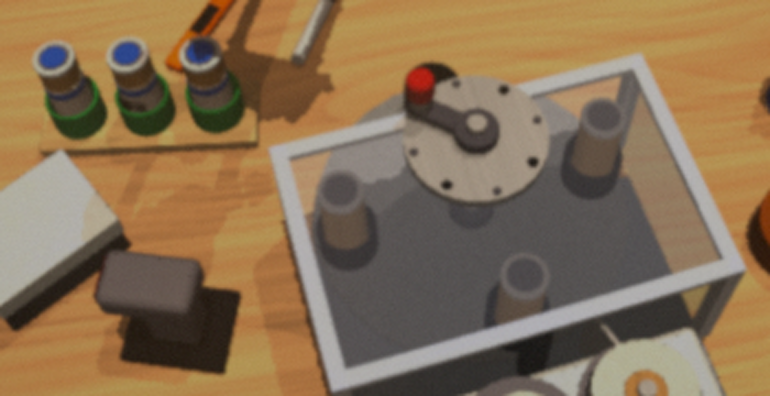

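View pics/e_b.png

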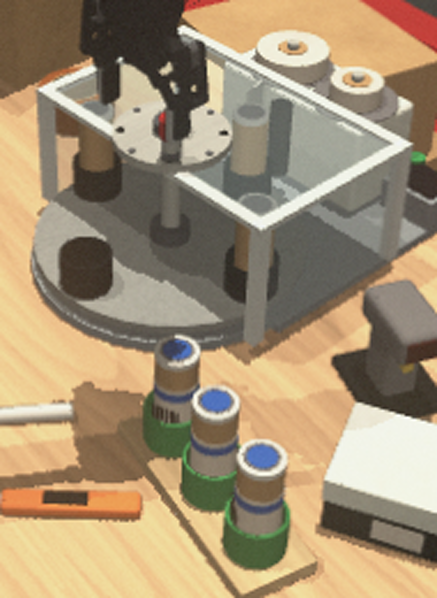

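```bash
python3 -m crank '0 0 0 0 0 0 0;0 0 0 0 0 0 0;0 0 0 0 0 0 0'; python3 -c "
from workcell import job; print(job.finish_job())"
```

```text
time: 69.05
tool_pos: [0.4675, -0.1849, 0.3483]
tcp_rot: [-0.189, 3.136, -0.0]
wrist_force: [0.2, -0.1, 0.3]
width: 0.998
the job is handed in; nothing more can be done
None
```

I moved both finished tubes into the rack's empty cups: done1 to the +y end, done2 to the middle. I loaded all three plain tubes at the front and made three 90° clockwise index turns, then handed the job in at about 69 s of the 210 s.

**Last pictures:** three labelled tubes stand in the rack, and the three plain tubes stand upright in cups behind the guard. The front cup is empty, the robot is clear, and nothing else I could see on the bench had been moved by the arm.

**Pin check:** the side camera put the knob at its starting height, but the scene camera differed by about 0.7 px (roughly 2 mm). I settled it by touching the knob top with the shut fingers. Contact came at 0.249 m, which is the home height.

**Rack:** it had shifted a little between the first and last pictures, with its tubes still standing in their cups.

I did not measure how well each tube is centred in its cup at the end. I judged that only from the pictures.

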